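# Close a bonding clamp on a glued speaker box and start its cure timer

### The job

A freshly glued TV speaker box sits in the bonding clamp. First pull every nylon spacer out of the gaps between box and jaws by its exposed top edge and put them all in the open tray; then turn the turnbuckle until both jaws are drawn fully home against the box; and last press the spring pedal of the cure timer right down to its stop and let it come back up. Leave the other things on the bench where they are.

Things in the scene. Friction and masses are not known exactly. Their poses are not given: they have to be found in the camera images.
- jig: Fixed bonding clamp; origin on the table under the centre of the speaker box, z up, x along the gaps (away from the robot, yaw within 0.2), y across them. Aluminium bed x -88 to +188, y -88 to +88 mm, top at z = 10. A steel jaw bar (20 mm thick, top z = 58, x -75 to +170) stands along each side of the box with a 15 to 17 mm vertical gap at the start; open jaws' outer faces at y = +-82 mm.
- box_top (a point): Centre of the flat top of the black speaker box held in the clamp (150 x 90 x 48 mm, fixed), 58 mm above the table.
- turnbuckle_center (a point): Centre of the turnbuckle body, 82 mm above the table at x = 145 mm of the clamp, with the clamp's axes. It lies level along y between two jaw posts (tops z = 103 mm, 44 mm or more to either side). Four 12 mm thick radial spokes, 90 degrees apart, reach 62 mm from its axis in the plane y = 0; push them over the top, one after another, with shut fingers (0.15 N m).
- turnbuckle (a joint): Rotation of the turnbuckle body, rad. It grows as its top goes towards the clamp's +x (away from the robot); that draws both jaws in by 1.083 mm per rad each. At 0 (and at every quarter turn) one spoke points straight up. Starts at 0 to 1.6, end stop (jaws home) at 15.7. Stays where it is left. Follow a spoke in its arc: a straight push on a low spoke can jam by friction.
- jaw_left (a joint): Travel of the jaw on the clamp's +y side towards the box, m. 0 open; 0.017 home against the box.
- jaw_right (a joint): Travel of the jaw on the clamp's -y side towards the box, m. 0 open; 0.017 home against the box.
- tray: Loose grey open tray, 180 x 150 mm (x, y), 38 mm high, walls and floor 5 mm, 0.9 kg. Origin at the centre of its underside, z up. Left or right of the clamp. Standing, lying or leaning is all right for the spacers in it.
- pedal (a joint): Pedal of the cure timer: 0 up, grows as it is pressed, stop at 0.25 rad. Springs back by itself; needs about 4.5 N at the pad to start and 12 N at the stop.
- pedal_pad (a point): Centre of the top face of the pedal's rubber pad (60 x 72 mm), about 66 mm above the table at rest, 26 mm lower at the stop: press straight down here. The pedal is 80 mm wide, hinged 105 mm from here on the side away from the robot. Its base, a grey plate 170 x 100 mm, is fixed to the table, on the other side of the clamp from the tray.
- spacer_a_mid (a point): White nylon spacer, a plate 80 mm tall (z), 36 mm wide (x) and 12 mm thick (y; the lowest 25 mm only 9 mm), 40 g; the point is its centre. At the start it stands upright on the bed in the gap on the clamp's +y side, its thickness across the gap, its top 32 mm above jaw and box. May be absent (two to four are there).
- spacer_b_mid (a point): White nylon spacer, a plate 80 mm tall (z), 36 mm wide (x) and 12 mm thick (y; the lowest 25 mm only 9 mm), 40 g; the point is its centre. At the start it stands upright on the bed in the gap on the clamp's +y side, its thickness across the gap, its top 32 mm above jaw and box. May be absent (two to four are there).
- spacer_c_mid (a point): White nylon spacer, a plate 80 mm tall (z), 36 mm wide (x) and 12 mm thick (y; the lowest 25 mm only 9 mm), 40 g; the point is its centre. At the start it stands upright on the bed in the gap on the clamp's -y side, its thickness across the gap, its top 32 mm above jaw and box. May be absent (two to four are there).
- spacer_d_mid (a point): White nylon spacer, a plate 80 mm tall (z), 36 mm wide (x) and 12 mm thick (y; the lowest 25 mm only 9 mm), 40 g; the point is its centre. At the start it stands upright on the bed in the gap on the clamp's -y side, its thickness across the gap, its top 32 mm above jaw and box. May be absent (two to four are there).
- tape_roll: Bystander, to be left where it is: loose roll of tape lying flat, 100 mm across, 24 mm high. Origin at its underside.
- screwdriver: Bystander, to be left where it is: loose screwdriver lying flat. Origin at its underside.
- spare_speaker: Bystander, to be left where it is: loose black speaker box 150 x 90 x 50 mm. Origin at its underside.
- stand_bracket: Bystander, to be left where it is: loose steel bracket 60 x 50 x 46 mm. Origin at its underside.
- power_board: Bystander, to be left where it is: loose circuit board 130 x 90 mm, 28 mm high. Origin at its underside.
- heat_sink: Bystander, to be left where it is: loose finned aluminium heat sink 60 x 50 x 30 mm. Origin at its underside.
- glue_bottle: Bystander, to be left where it is: loose white bottle, 44 mm across, 110 mm tall. Origin at its underside.

How it is judged:
By the outcome, as a careful person would: the job done as asked, in the order asked, and still so for the second after the job is handed in, with the robot touching nothing.
Of spacer_a, spacer_b, spacer_c, spacer_d only 2 to 4 are there at a start; the rules pass over those that are not, and their reading is None.
At some moment in a run one of tray may be knocked a few centimetres aside while the robot is not near it.
Once in a run the grip may slacken for a moment while it holds something.
It also fails if it takes over 210 s, if anything falls off the work surface, if the arm or the gripper's body presses on something with over 40 N, if the wrist force passes 120 N, or if a joint passes its speed limit or range.

### The arm

A 6-joint arm with a two-finger parallel gripper is mounted at the origin on the work surface. World frame = base frame: x ahead of the robot, y to its left, z up, the work surface at z = 0. Lengths are in mm, angles in rad, forces in N, time in s.
With the tool pointing down it reaches from about 350 to 875 mm from the base axis. Payload 15.5 kg.
Tool frame: the origin (TCP) lies where the fingers leave the gripper's body, on its centre line; the fingertips stand 73 mm ahead of it and the grasp point (between the pads) lies 54 mm ahead of it; x points along the fingers, y is the direction in which the jaws open and shut, and the axes are right-handed (so a half turn about x gives the same grasp; the last joint's range is limited). The gripper opens to 85 mm and grips with 20 to 120 N. Pads are 22 mm wide; open, the fingers measure 114 mm over their backs; the gripper's body (76 mm by 85 mm) begins 54 mm behind the grasp point. The pads swing forward as they close: fully open they stand 13 mm farther back than shut.
Start: joints at [-1.379, 0.494, 1.345, -0, 1.302, -0.096], TCP at [176.804, -599.473, 303.877] pointing down, gripper open.
Joint ranges: [-2.91, 2.91], [-0.82, 2.16], [0.22, 2.67], [-1.22, 4.37], [0.12, 2.79], [-3.08, 3.08]. Speed limits (rad/s): [1.89, 1.89, 2.57, 3.01, 3.01, 3.01].

### API

Orientations are given as a 3x3 rotation matrix whose columns are the frame's x, y, z axes.
In Python, from rig import r, viewer gives the robot as it stands.
- The arm moves only by the tool step_arm, never from a script. Its argument "steps" is text: rows parted by semicolons, each of 7 numbers parted by spaces: the turn, a rotation vector about the world's x, y, z in degrees, then the shift along the world's x, y, z in m, then the opening, from 0 (shut) to 1 (fully open). A call has 1 to 10 rows; each row is the pose to reach, as a shift and turn from the pose commanded when the call began; what a row does not reach only later rows make up. A row lasts 1/10 s, in which the tool goes at most 50 mm and 8.59 degrees, less where a joint would pass 70% of its speed; a pose out of reach is approached as far as the arm can. A call with a gripper value outside its range is refused whole. The fingers move at their own pace and stop on an object; "force" is the grip in N (left out, the last holds). Time passes only in rows, so rows that repeat a pose let the fingers close. It gives the time, the measured TCP pose, the force and the opening at its end, in the units of the state.
- r.get_obs(): the state, without advancing time (a new reading comes with each control period).
- viewer.grab_frame(name): name is "scene" or "top"; returns the picture (480x640x3 uint8, blue, green, red); there is no depth.
- viewer.camera_params(name): a dict with "vfov" (degrees; the focal length in pixels is half the picture's height over the tangent of half this angle, whatever the lens; pixels are square), "cx", "cy" (the principal point, pixels), "world_from_camera" (4x4, takes a point from camera to world coordinates). Camera axes: x right, y up, looking along -z (the intrinsics and any distortion apply to the point x, -y, -z); pixel columns grow to the right and rows downward; lengths in mm; the calibration is good to about 2 mm. A picture is of the moment at which its call begins. camera_params takes no time and is no camera call.
- r.hand_in(): hands the job in, once; it reports no verdict.
The state is a dict: "time_s": time; "joints": joint angles; "joint_vel": joint speeds; "joint_efforts": joint torques, N m; "position": TCP position; "tcp_rot": TCP orientation; "force": force on the tool from outside, world axes, zero at the start; "wrist_torque": the same for the moment, N m; "opening": finger opening in mm.
Only numpy, scipy, OpenCV 4.12 (cv2) and the standard library are available. Lean on these libraries where they do the work, as an engineer would, in place of code of your own. Each camera call takes 0.05 s, during which the arm holds its last target.

## Working session

There is one attempt and no reset: what is moved stays moved. The work goes in short steps, Python scripts to look and compute and a tool call to move; the robot and the scene stay as the last step left them, time stands still between calls to the robot, and variables do not carry over. Pictures are saved under pics/ and viewed, and the job is handed in when it is done.

Besides the shell and the picture viewer there is one more tool, called in YAML: its name, and indented under it one key for each argument. step_arm: Moves the arm, as the interface text tells. Its arguments: {"type":"object","properties":{"steps":{"type":"string"},"force":{"type":"number"}},"required":["steps"]}

```bash
ls; mkdir -p pics; python3 - <<'E'
from rig import r, viewer
import cv2
for n in("scene","top"):
    cv2.imwrite(f"pics/{n}0.png",viewer.grab_frame(n)); print(n,viewer.camera_params(n))
print(r.get_obs())
E
```

```text
pics
scene {'vfov': 53.627740556015425, 'cx': 326.5549471570819, 'cy': 241.02947058341599, 'world_from_camera': array([[ 4.90818209e-01, -4.67685932e-01,  7.35096834e-01,
         1.52166800e+03],
       [ 8.71218668e-01,  2.55038469e-01, -4.19444171e-01,
        -4.90158877e+02],
       [ 8.69016762e-03,  8.46300921e-01,  5.32634239e-01,
         7.30630706e+02],
       [ 0.00000000e+00,  0.00000000e+00,  0.00000000e+00,
         1.00000000e+00]])}
top {'vfov': 56.17541165514573, 'cx': 319.8152853468448, 'cy': 236.56041725168018, 'world_from_camera': array([[-5.00213642e-03,  9.96389398e-01, -8.47534386e-02,
         4.98536537e+02],
       [-9.99967599e-01, -4.44947989e-03,  6.70839757e-03,
         1.70629661e+01],
       [ 6.30706750e-03,  8.47842489e-02,  9.96379372e-01,
         1.36336660e+03],
       [ 0.00000000e+00,  0.00000000e+00,  0.00000000e+00,
         1.00000000e+00]])}
{'time_s': 0.1, 'joints': array([-1.37953827e+00,  4.94154116e-01,  1.34607255e+00, -8.08736700e-06,
        1.30251662e+00, -9.54929632e-02]), 'joint_vel': array([-0.00157626, -0.00121979, -0.00078894, -0.00084627,  0.00057441,
       -0.00118824]), 'joint_efforts': array([-4.02874566e-04, -8.83590317e+01, -3.84566188e+01, -2.20597994e-04,
        5.21034992e-03,  2.43795955e-05]), 'position': array([ 176.73103696, -599.23221119,  303.33813135]), 'tcp_rot': array([[-2.26384292e-04,  2.82839341e-01, -9.59167272e-01],
       [ 1.12816877e-03, -9.59166614e-01, -2.82839413e-01],
       [-9.99999338e-01, -1.14613296e-03, -1.01950256e-04]]), 'force': array([ 0.24617154,  0.65351311, -0.36964094]), 'wrist_torque': array([-0.00631305,  0.01922786, -0.0570813 ]), 'opening': 85.51276216719641}
```

View pics/scene0.png

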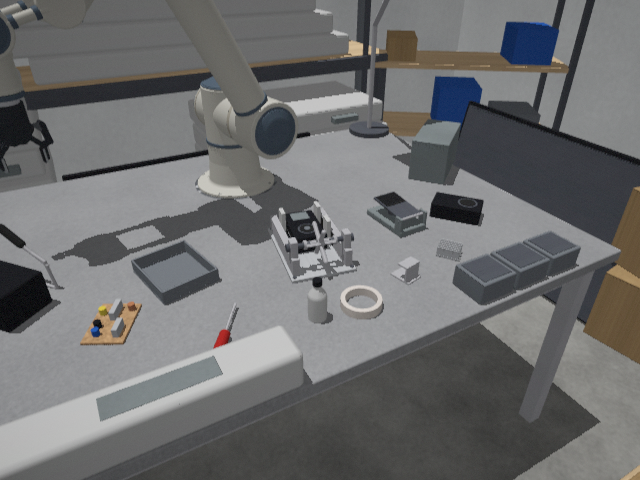

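View pics/top0.png

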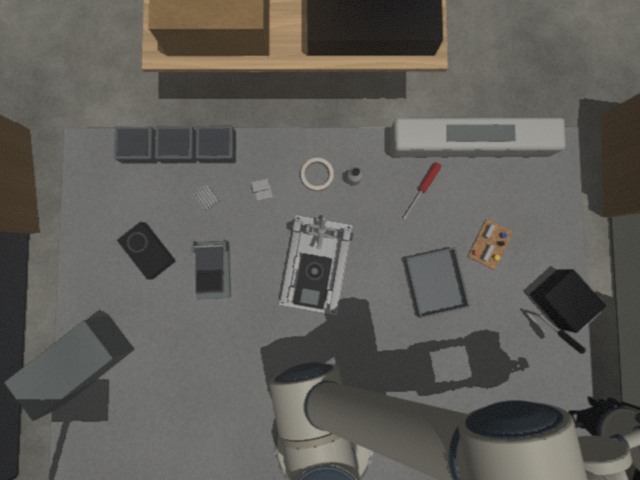

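```bash
cat > h.py <<'E'
import numpy as np, cv2, json
try:
    from rig import r, viewer
except Exception: pass
def P(n): return viewer.camera_params(n)
def ray(n,u,v):
    p=P(n); f=240/np.tan(np.radians(p['vfov'])/2); M=np.array(p['world_from_camera'])
    d=np.array([(u-p['cx'])/f,-(v-p['cy'])/f,-1.]); return M[:3,3],M[:3,:3]@d
def onz(n,u,v,z):
    o,d=ray(n,u,v); return o+d*(z-o[2])/d[2]
def proj(n,X):
    p=P(n); f=240/np.tan(np.radians(p['vfov'])/2); M=np.array(p['world_from_camera'])
    c=M[:3,:3].T@(np.asarray(X,float)-M[:3,3]); return np.array([p['cx']+f*c[0]/-c[2], p['cy']-f*c[1]/-c[2]])
def tri(u1,v1,u2,v2):
    o1,d1=ray('top',u1,v1);o2,d2=ray('scene',u2,v2)
    A=np.stack([d1,-d2],1);s=np.linalg.lstsq(A,o2-o1,rcond=None)[0]
    a=o1+d1*s[0];b=o2+d2*s[1];return (a+b)/2,np.linalg.norm(a-b)
def crop(im,x0,y0,w,h,k,name):
    cv2.imwrite(name,cv2.resize(im[y0:y0+h,x0:x0+w],None,fx=k,fy=k,interpolation=cv2.INTER_CUBIC))
E
python3 - <<'E'
from h import *
t=cv2.imread('pics/top0.png');s=cv2.imread('pics/scene0.png')
crop(t,270,205,96,115,5,'pics/t0c.png');crop(s,260,195,110,90,7,'pics/s0c.png')
E
```

```text
(no output)
```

View pics/t0c.png

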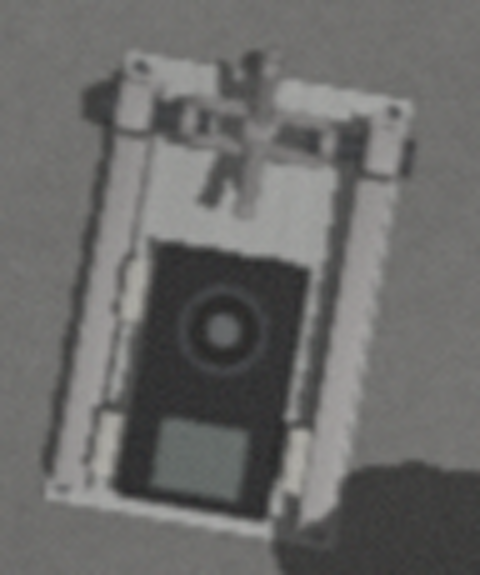

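View pics/s0c.png

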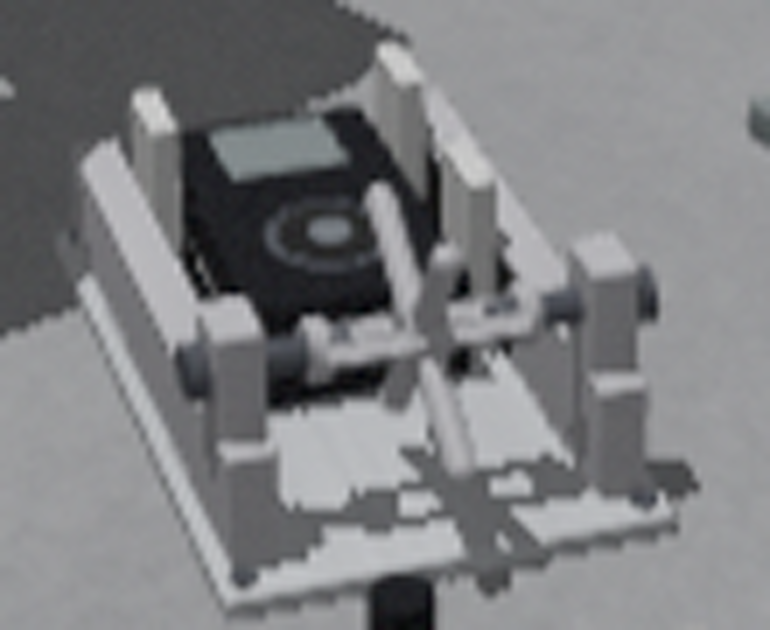

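```bash
python3 - <<'E'
from h import *
def c(a,b): return ((a+.5)/5-.5+270,(b+.5)/5-.5+205)
def s(a,b): return ((a+.5)/7-.5+260,(b+.5)/7-.5+195)
for nm,pts,z,off in (('bed',[(128,52),(412,103),(45,498),(335,545)],10,50),('box',[(150,240),(310,268),(115,490),(270,520)],58,0)):
    W=[onz('top',*c(*p),z)[:2] for p in pts]; print(nm,np.round(W,1)); m=np.mean(W,0)
    d1=(W[0]+W[1]-W[2]-W[3])/2; d2=(W[0]+W[2]-W[1]-W[3])/2
    yaw=np.arctan2(d1[1],d1[0]); print(m-off*np.array([np.cos(yaw),np.sin(yaw)]),yaw,np.arctan2(-d2[0],d2[1]),np.linalg.norm(d1),np.linalg.norm(d2))
for t,sc in (((136,292),(467,165)),((108,445),(400,62)),((297,463),(153,107))):
    print('spacer',tri(*c(*t),*s(*sc)), onz('top',*c(*t),90))
E
```

```text
bed [[679.6  82.2]
 [647.7 -89.7]
 [411.9 131.8]
 [383.2 -40.9]]
[481.4390873   29.95976461] -0.18274974883843376 -0.173821732444484 270.6282603297497 174.94407772912882
box [[563.1  67.2]
 [546.4 -25.6]
 [419.3  87.5]
 [401.7  -1.6]]
[482.62869037  31.8843759 ] -0.15252067602744723 -0.1862305166138228 145.9316441558327 92.54123526427125
spacer (array([531.94431484,  73.55724041,  88.22534832]), np.float64(1.0084173744880036)) [532.13429825  73.92389985  90.        ]
spacer (array([446.2704281 ,  89.55576425,  90.2807601 ]), np.float64(0.3196040833364222)) [446.33212503  89.7139213   90.        ]
spacer (array([435.53078703, -17.01287607,  91.54696137]), np.float64(1.3005907069884672)) [435.72931146 -16.46352282  90.        ]
```

```bash
python3 - <<'E'
from h import *
t=cv2.imread('pics/top0.png')
crop(t,390,230,90,95,6,'pics/tray0.png');crop(t,180,225,65,85,6,'pics/ped0.png')
s=cv2.imread('pics/scene0.png');crop(s,355,180,80,60,8,'pics/peds.png')
E
```

```text
(no output)
```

View pics/tray0.png

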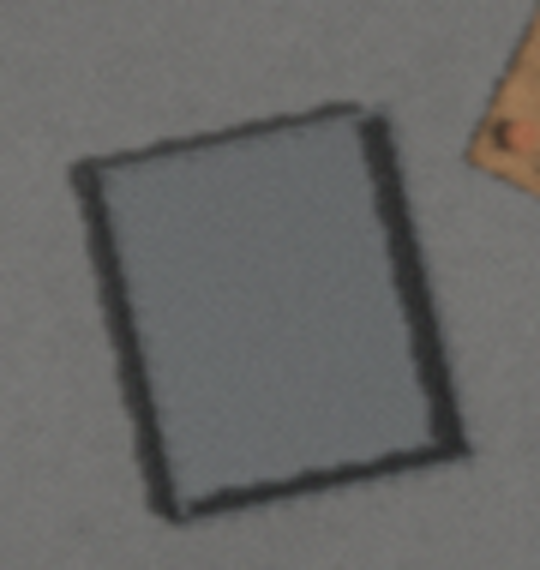

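View pics/ped0.png

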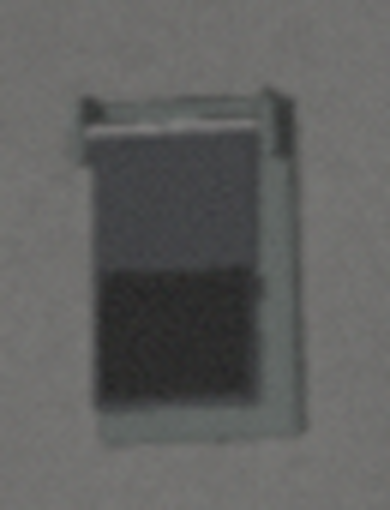

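View pics/peds.png

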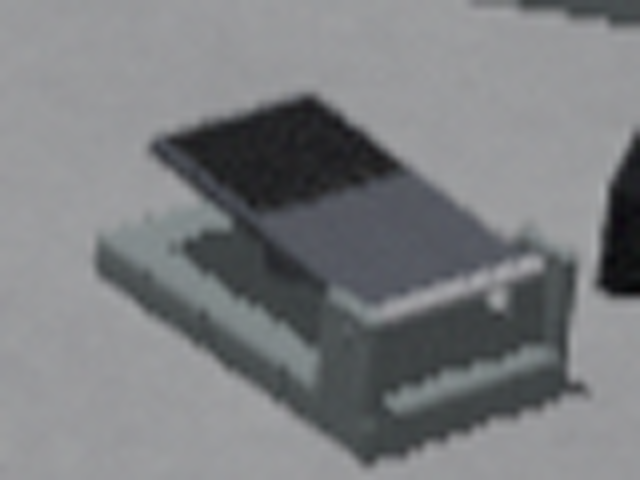

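```bash
python3 - <<'E'
from h import *
c=lambda a,b,x,y,k=6:((a+.5)/k-.5+x,(b+.5)/k-.5+y)
W=[onz('top',*c(*p,390,230),38)[:2] for p in [(72,165),(380,105),(467,453),(170,522)]]
print(np.round(W,1),np.mean(W,0)); d=W[0]-W[3]; print(np.arctan2(d[1],d[0]),np.linalg.norm(d),np.linalg.norm(W[0]-W[1]))
print('pad',onz('top',*c(177,336,180,225),66)); 
E
```

```text
[[ 549.4 -232.8]
 [ 578.3 -385.4]
 [ 408.1 -422.7]
 [ 375.7 -276.9]] [ 477.88021248 -329.44369942]
0.24888502327765794 179.29311181032497 155.3001146358848
pad [483.64122699 326.43500101  66.        ]
```

step_arm:
  steps: "0 0 -26.5 0.259 0.5825 -0.04 1;0 0 -26.5 0.259 0.5825 -0.04 1;0 0 -26.5 0.259 0.5825 -0.04 1;0 0 -26.5 0.259 0.5825 -0.04 1;0 0 -26.5 0.259 0.5825 -0.04 1;0 0 -26.5 0.259 0.5825 -0.04 1;0 0 -26.5 0.259 0.5825 -0.04 1;0 0 -26.5 0.259 0.5825 -0.04 1;0 0 -26.5 0.259 0.5825 -0.04 1;0 0 -26.5 0.259 0.5825 -0.04 1"
  force: 40

```text
time_s: 1.1
position: [379.6, -142.2, 272.6]
tcp_rot: [[0.0, -0.175, -0.985], [-0.0, -0.985, 0.175], [-1.0, 0.0, -0.0]]
force: [0.5, -0.9, 0.1]
opening: 85.1
```

step_arm:
  steps: "0 0 0 0.05 0.1 0 1;0 0 0 0.05 0.1 0 1;0 0 0 0.05 0.1 0 1;0 0 0 0.05 0.1 0 1"

```text
time_s: 1.5
position: [429.7, -42.6, 272.4]
tcp_rot: [[-0.0, -0.171, -0.985], [0.0, -0.985, 0.171], [-1.0, -0.0, 0.0]]
force: [0.1, -0.7, -0.1]
opening: 85.5
```

```bash
python3 - <<'E'
from h import *
print(r.get_obs()['position'])
t=viewer.grab_frame('top');s=viewer.grab_frame('scene');print(r.get_obs()['position'],r.get_obs()['joints'])
crop(t,270,205,96,115,5,'pics/t1c.png');crop(s,240,135,160,150,5,'pics/s1c.png')
E
```

```text
[429.70332615 -42.60885297 272.43606698]
[428.90437299 -44.57655964 272.45537371] [-2.42039046e-01  2.65468412e-01  1.84006938e+00 -3.37180722e-04
  1.03660504e+00  1.50413881e+00]
```

View pics/s1c.png

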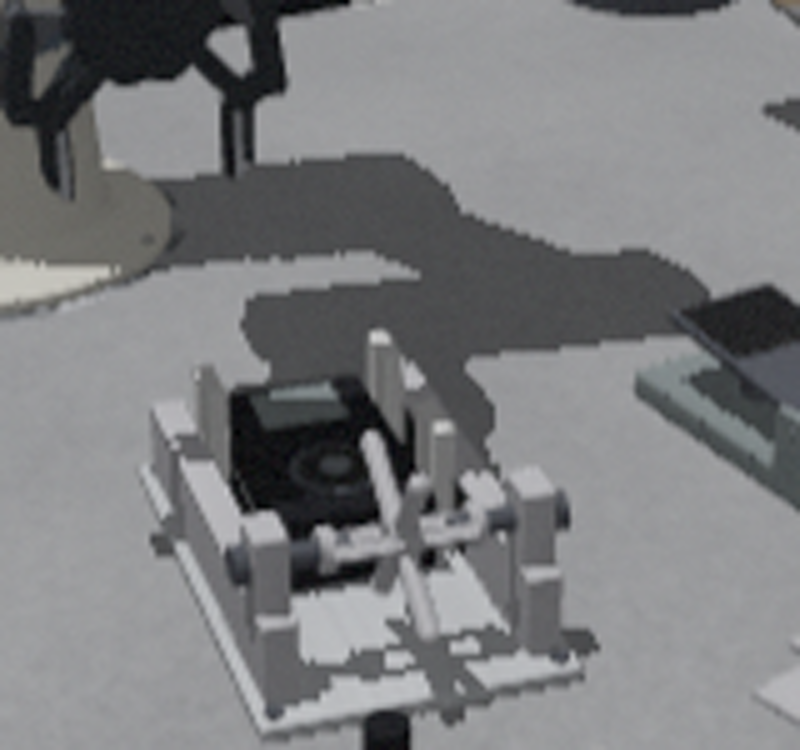

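step_arm:
  steps: "0 0 0 0.007 0.028 -0.04 1;0 0 0 0.007 0.028 -0.08 1;0 0 0 0.007 0.028 -0.12 1;0 0 0 0.007 0.028 -0.135 1;0 0 0 0.007 0.028 -0.135 1;0 0 0 0.007 0.028 -0.135 0.6;0 0 0 0.007 0.028 -0.135 0.3;0 0 0 0.007 0.028 -0.135 0;0 0 0 0.007 0.028 -0.135 0;0 0 0 0.007 0.028 -0.135 0"
  force: 40

```text
time_s: 2.6
position: [436.5, -16.1, 138.1]
tcp_rot: [[0.001, -0.175, -0.985], [-0.0, -0.985, 0.175], [-1.0, -0.0, -0.001]]
force: [0.0, 0.4, -0.8]
opening: 12.0
```

step_arm:
  steps: "0 0 0 0 0 0 0;0 0 0 0 0 0 0"

```text
time_s: 2.8
position: [436.5, -16.1, 138.1]
tcp_rot: [[0.001, -0.175, -0.985], [-0.0, -0.985, 0.175], [-1.0, 0.0, -0.001]]
force: [-0.7, -1.3, 11.1]
opening: 11.3
```

step_arm:
  steps: "0 0 0 0 0 0.02 0;0 0 0 0 0 0.04 0;0 0 0 0 0 0.07 0;0 0 0 0 0 0.09 0;0 0 0 -0.0075 -0.05 0.09 0;0 0 0 -0.0075 -0.1 0.09 0;0 0 0 -0.0075 -0.15 0.09 0;0 0 0 -0.0075 -0.2 0.09 0;0 0 0 -0.0075 -0.25 0.09 0;0 0 0 -0.0075 -0.304 0.09 0"
  force: 60

```text
time_s: 3.8
position: [428.3, -317.6, 227.8]
tcp_rot: [[0.0, -0.175, -0.985], [0.0, -0.985, 0.175], [-1.0, -0.0, -0.0]]
force: [1.4, 0.8, -0.6]
opening: 11.1
```

```bash
python3 - <<'E'
from h import *
t=viewer.grab_frame('top');s=viewer.grab_frame('scene');o=r.get_obs();print(o['position'],o['opening'],o['force'])
crop(t,270,205,215,130,3.5,'pics/t2c.png');crop(s,110,100,260,190,3,'pics/s2c.png')
E
```

```text
[ 428.96256659 -321.16842828  227.8262188 ] 10.451973474171673 [ 0.62435654  0.4672554  -0.88488491]
```

View pics/s2c.png

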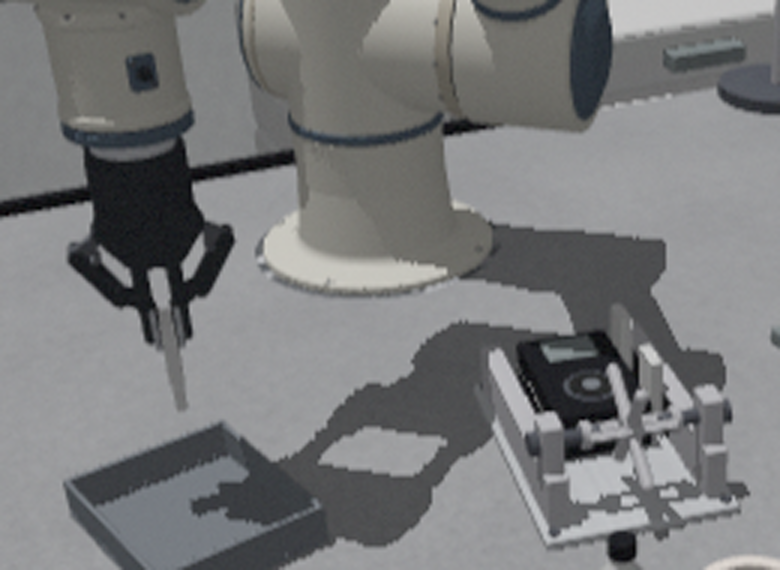

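View pics/t2c.png

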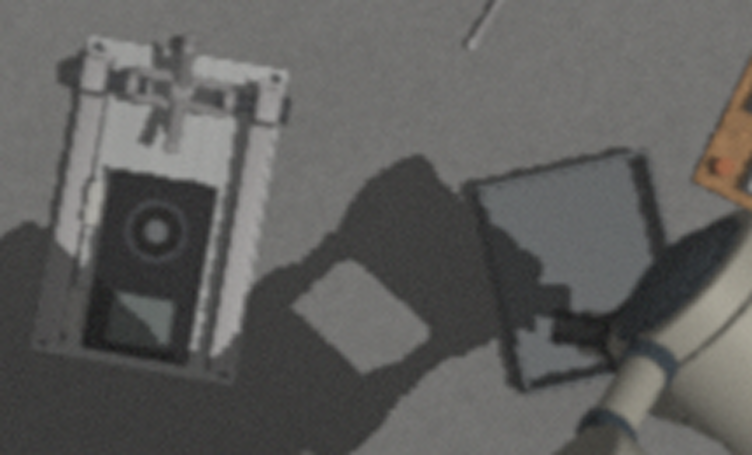

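step_arm:
  steps: "0 0 0 0 0 -0.04 0;0 0 0 0 0 -0.08 0;0 0 0 0 0 -0.09 0;0 0 0 0 0 -0.09 0;0 0 0 0 0 -0.09 0.3;0 0 0 0 0 -0.09 0.8;0 0 0 0 0 -0.06 0.8;0 0 0 0 0 -0.02 0.8;0 0 0 0 0.05 0.01 1;0 0 0 0 0.1 0.01 1"

```text
time_s: 4.9
position: [430.2, -223.7, 241.3]
tcp_rot: [[0.007, -0.177, -0.984], [-0.005, -0.984, 0.177], [-1.0, 0.003, -0.007]]
force: [0.9, 0.8, 0.2]
opening: 85.9
```

```bash
python3 - <<'E'
from h import *
t=viewer.grab_frame('top');s=viewer.grab_frame('scene');o=r.get_obs();print(o['position'],o['opening'],o['force'])
crop(s,110,130,260,190,3,'pics/s3c.png')
E
```

```text
[ 428.28358971 -218.4896317   239.39691821] 85.50626145100411 [-1.11889002 -0.59771986  0.23704852]
```

View pics/s3c.png

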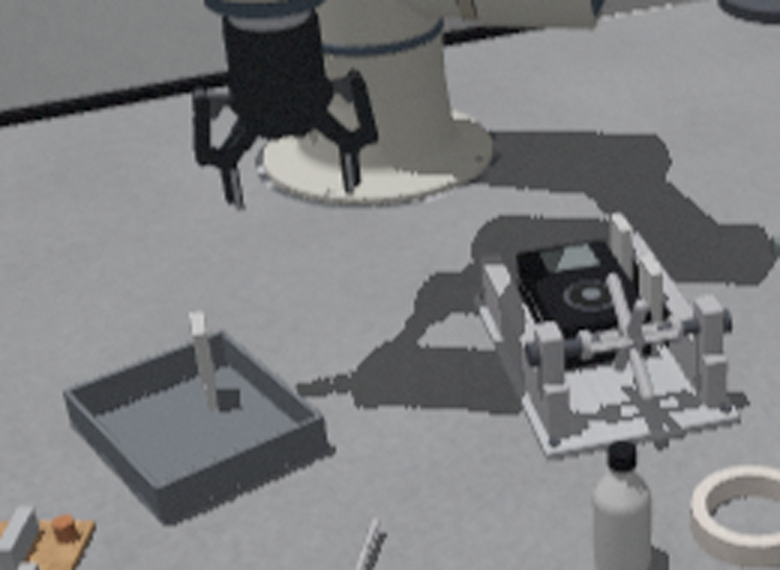

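step_arm:
  steps: "0 0 0 0.018 0.05 0 1;0 0 0 0.018 0.1 0 1;0 0 0 0.018 0.15 0 1;0 0 0 0.018 0.2 0 1;0 0 0 0.018 0.25 0 1;0 0 0 0.018 0.29 0 1;0 0 0 0.018 0.308 -0.04 1;0 0 0 0.018 0.308 -0.08 1;0 0 0 0.018 0.308 -0.101 1;0 0 0 0.018 0.308 -0.101 1"
  force: 40

```text
time_s: 6.0
position: [446.2, 85.3, 134.9]
tcp_rot: [[-0.003, -0.174, -0.985], [-0.0, -0.985, 0.174], [-1.0, 0.001, 0.003]]
force: [-0.5, -0.4, 0.1]
opening: 85.2
```

step_arm:
  steps: "0 0 0 0 0 0 0.6;0 0 0 0 0 0 0.3;0 0 0 0 0 0 0;0 0 0 0 0 0 0;0 0 0 0 0 0 0;0 0 0 0 0 0 0"

```text
time_s: 6.6
position: [447.5, 86.1, 136.7]
tcp_rot: [[0.002, -0.176, -0.984], [0.002, -0.984, 0.176], [-1.0, -0.002, -0.002]]
force: [0.1, 16.9, 9.4]
opening: 11.7
```

step_arm:
  steps: "0 0 0 0 0.002 0.02 0;0 0 0 0 0.002 0.05 0;0 0 0 0 0.002 0.09 0;0 0 0 0 -0.03 0.1 0;0 0 0 0.03 -0.08 0.1 0;0 0 0 0.03 -0.13 0.1 0;0 0 0 0.03 -0.18 0.1 0;0 0 0 0.03 -0.23 0.1 0;0 0 0 0.03 -0.28 0.1 0;0 0 0 0.03 -0.32 0.1 0"
  force: 60

```text
time_s: 7.6
position: [476.3, -237.1, 236.3]
tcp_rot: [[0.0, -0.175, -0.985], [-0.0, -0.985, 0.175], [-1.0, 0.0, -0.0]]
force: [0.6, 0.1, -1.0]
opening: 11.4
```

step_arm:
  steps: "0 0 0 0 -0.05 0 0;0 0 0 0 -0.095 0 0;0 0 0 0 -0.095 0 0;0 0 0 0 -0.095 0 0"

```text
time_s: 8.0
position: [476.3, -330.6, 235.8]
tcp_rot: [[-0.0, -0.177, -0.984], [0.0, -0.984, 0.177], [-1.0, -0.0, 0.0]]
force: [0.8, -0.1, -1.0]
opening: 10.6
```

```bash
python3 - <<'E'
from h import *
s=viewer.grab_frame('scene');t=viewer.grab_frame('top');o=r.get_obs();print(o['position'],o['opening'],o['force'])
crop(s,110,130,260,190,3,'pics/s4c.png')
E
```

```text
[ 476.57422144 -328.99990104  235.96555473] 10.884276134679059 [ 0.84087817  0.26287587 -0.53124423]
```

View pics/s4c.png

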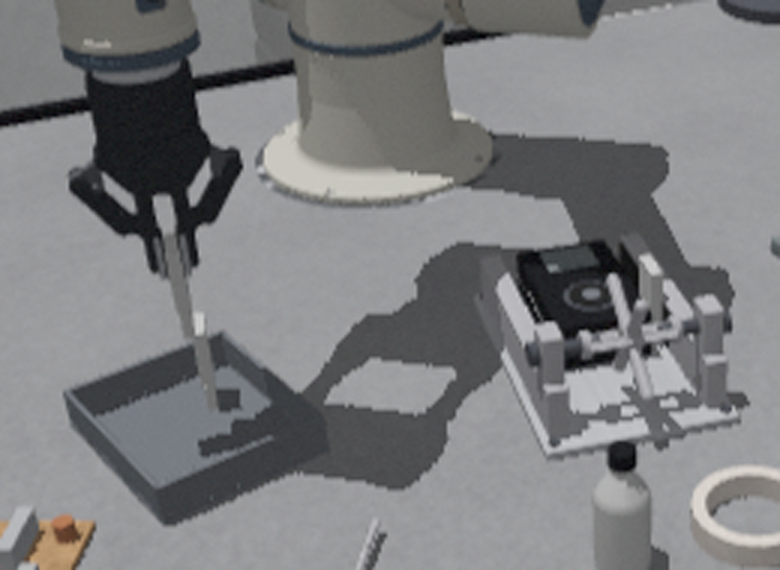

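step_arm:
  steps: "0 0 0 0.004 0 -0.04 0;0 0 0 0.004 0 -0.08 0;0 0 0 0.004 0 -0.098 0;0 0 0 0.004 0 -0.1 0;0 0 0 0.004 0 -0.1 0.3;0 0 0 0.004 0 -0.1 0.8;0 0 0 0.004 0 -0.07 0.8;0 0 0 0.004 0 -0.02 0.8;0 0 0 0.004 0.05 0.01 1;0 0 0 0.004 0.1 0.01 1"

```text
time_s: 9.1
position: [482.2, -238.0, 250.3]
tcp_rot: [[0.007, -0.177, -0.984], [-0.005, -0.984, 0.177], [-1.0, 0.003, -0.008]]
force: [0.7, 0.9, -2.0]
opening: 85.8
```

```bash
python3 - <<'E'
from h import *
s=viewer.grab_frame('scene');t=viewer.grab_frame('top');o=r.get_obs();print(o['position'],o['opening'],o['force'])
crop(s,110,130,260,190,3,'pics/s5c.png')
crop(t,270,205,215,130,3.5,'pics/t5c.png')
E
```

```text
[ 480.57373062 -232.64452971  248.20279739] 85.40693855508793 [-0.86545036 -0.21017627 -0.97839067]
```

View pics/s5c.png

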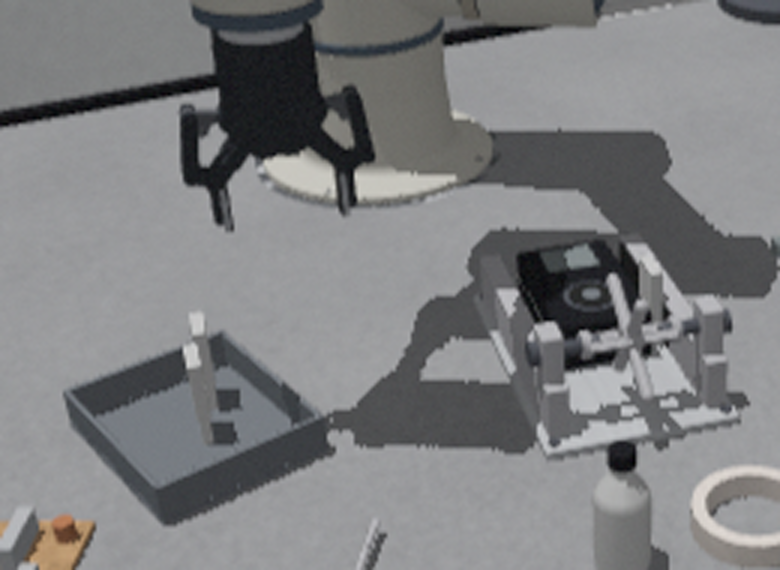

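View pics/t5c.png

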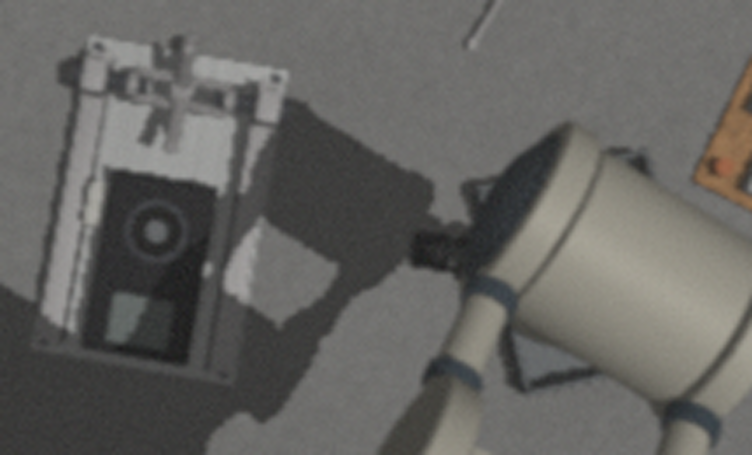

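step_arm:
  steps: "0 0 0 0.02 0.05 0 1;0 0 0 0.048 0.1 0 1;0 0 0 0.048 0.15 0 1;0 0 0 0.048 0.2 0 1;0 0 0 0.048 0.25 0 1;0 0 0 0.048 0.29 0 1;0 0 0 0.048 0.308 -0.04 1;0 0 0 0.048 0.308 -0.08 1;0 0 0 0.048 0.308 -0.11 1;0 0 0 0.048 0.308 -0.11 1"
  force: 40

```text
time_s: 10.2
position: [527.5, 71.1, 133.6]
tcp_rot: [[-0.004, -0.174, -0.985], [-0.0, -0.985, 0.174], [-1.0, 0.001, 0.004]]
force: [0.2, 0.3, 0.7]
opening: 85.6
```

step_arm:
  steps: "0 0 0 0 0 0 1;0 0 0 0 0 0 0.3;0 0 0 0 0 0 0;0 0 0 0 0 0 0;0 0 0 0 0 0 0;0 0 0 0 0 0 0"

```text
time_s: 10.8
position: [529.0, 71.0, 135.9]
tcp_rot: [[0.001, -0.175, -0.985], [0.0, -0.985, 0.175], [-1.0, -0.0, -0.001]]
force: [2.2, 21.9, 11.1]
opening: 12.4
```

step_arm:
  steps: "0 0 0 0 0.002 0.02 0;0 0 0 0 0.002 0.05 0;0 0 0 0 0.002 0.09 0;0 0 0 0 -0.03 0.1 0;0 0 0 0 -0.08 0.1 0;0 0 0 0 -0.13 0.1 0;0 0 0 0 -0.18 0.1 0;0 0 0 0 -0.23 0.1 0;0 0 0 0 -0.28 0.1 0;0 0 0 0 -0.32 0.1 0"
  force: 60

```text
time_s: 11.8
position: [528.3, -251.9, 235.6]
tcp_rot: [[0.0, -0.176, -0.984], [-0.0, -0.984, 0.176], [-1.0, 0.0, -0.0]]
force: [0.8, 0.5, -0.7]
opening: 10.8
```

step_arm:
  steps: "0 0 0 0 -0.05 0 0;0 0 0 0 -0.089 0 0;0 0 0 0 -0.089 0 0;0 0 0 0 -0.089 0 0"

```text
time_s: 12.2
position: [528.3, -338.7, 235.1]
tcp_rot: [[-0.0, -0.176, -0.984], [0.001, -0.984, 0.176], [-1.0, -0.0, 0.001]]
force: [0.8, 1.4, -1.5]
opening: 11.0
```

```bash
python3 - <<'E'
from h import *
s=viewer.grab_frame('scene');t=viewer.grab_frame('top');o=r.get_obs();print(o['position'],o['opening'],o['force'])
crop(s,110,130,260,190,3,'pics/s6c.png')
E
```

```text
[ 528.62530077 -337.18781349  235.34204166] 10.96562494379471 [ 0.47391371 -0.45835092 -0.50113221]
```

View pics/s6c.png

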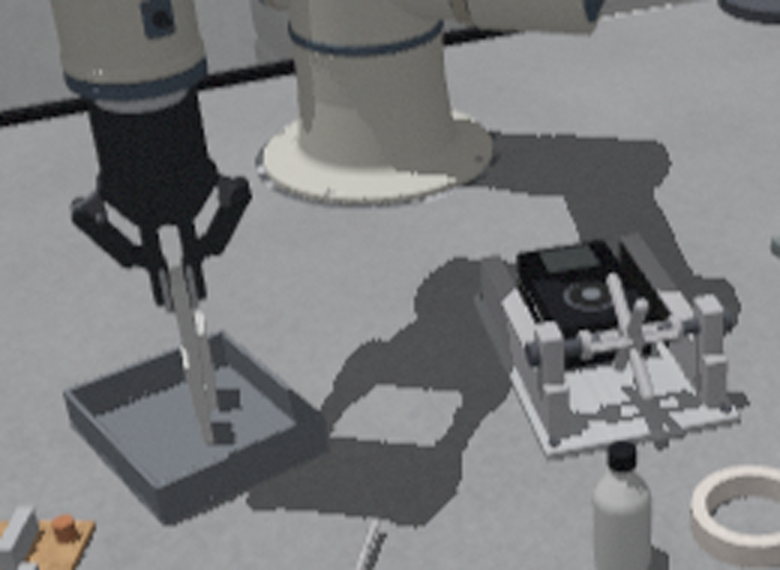

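step_arm:
  steps: "0 0 0 0.003 0 -0.04 0;0 0 0 0.003 0 -0.08 0;0 0 0 0.003 0 -0.098 0;0 0 0 0.003 0 -0.1 0;0 0 0 0.003 0 -0.1 0.3;0 0 0 0.003 0 -0.1 0.8;0 0 0 0.003 0 -0.07 0.8;0 0 0 0.003 0 -0.02 0.8;0 0 0 0.003 0.05 0.01 1;0 0 0 0.003 0.1 0.02 1"

```text
time_s: 13.3
position: [532.8, -247.3, 257.8]
tcp_rot: [[0.006, -0.177, -0.984], [-0.004, -0.984, 0.177], [-1.0, 0.003, -0.007]]
force: [0.9, 0.9, -0.9]
opening: 85.1
```

step_arm:
  steps: "0 0 0 0 0.05 0.03 0.5;0 0 0 0 0.1 0.06 0;0 0 0 0 0.15 0.09 0;0 0 0 0 0.15 0.09 0;0 0 0 0 0.15 0.09 0"

```text
time_s: 13.8
position: [532.3, -94.1, 347.0]
tcp_rot: [[0.006, -0.172, -0.985], [-0.001, -0.985, 0.172], [-1.0, 0.0, -0.006]]
force: [0.2, -0.7, 0.1]
opening: 12.7
```

```bash
python3 - <<'E'
from h import *
s=viewer.grab_frame('scene');t=viewer.grab_frame('top');o=r.get_obs();print(o['position'],o['opening'],o['force'])
crop(s,110,110,260,190,3,'pics/s7c.png')
crop(t,270,205,215,130,3.5,'pics/t7c.png')
E
```

```text
[531.85516791 -96.49265408 344.58527203] 0.03413899956298047 [-0.49761756  0.21655541 -0.42863359]
```

View pics/s7c.png

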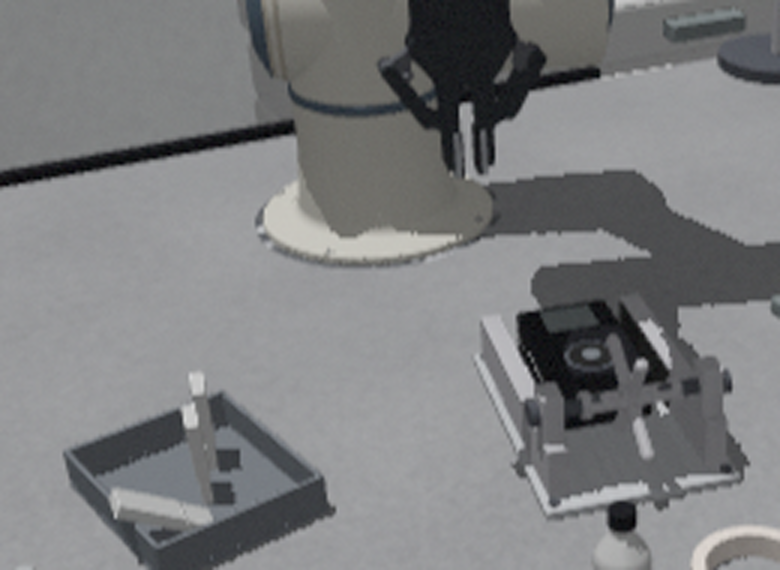

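View pics/t7c.png

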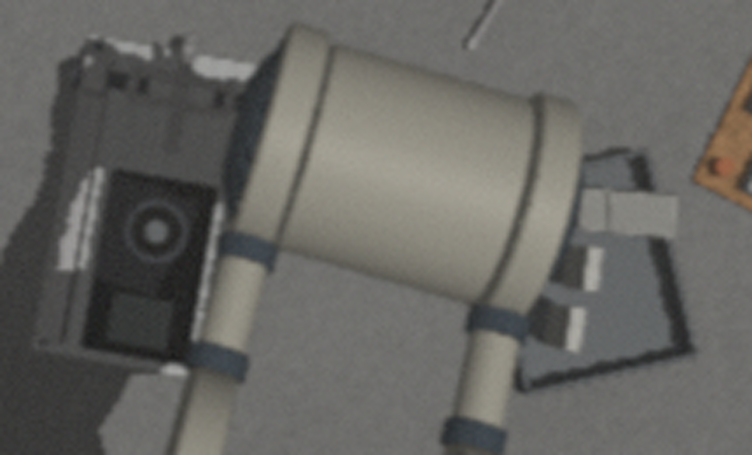

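step_arm:
  steps: "0 0 0 -0.05 0.05 0 0.6;0 0 0 -0.1 0.1 0 0.6;0 0 0 -0.12 0.15 0 0.6;0 0 0 -0.12 0.18 0 0.6;0 0 0 -0.12 0.18 0 0.6;0 0 0 -0.12 0.18 0 0.6"

```text
time_s: 14.5
position: [410.9, 84.5, 343.3]
tcp_rot: [[-0.0, -0.173, -0.985], [0.0, -0.985, 0.173], [-1.0, -0.0, 0.0]]
force: [0.9, -0.7, 0.6]
opening: 51.6
```

```bash
python3 - <<'E'
from h import *
s=viewer.grab_frame('scene');t=viewer.grab_frame('top');o=r.get_obs();print(o['position'],o['opening'],o['force'])
crop(s,125,215,110,90,7,'pics/s8c.png')
crop(t,385,230,105,95,6,'pics/t8c.png')
E
```

```text
[412.02178095  82.74212338 343.2799263 ] 50.97032710814815 [ 0.43093023 -0.49772474  0.41480075]
```

View pics/s8c.png

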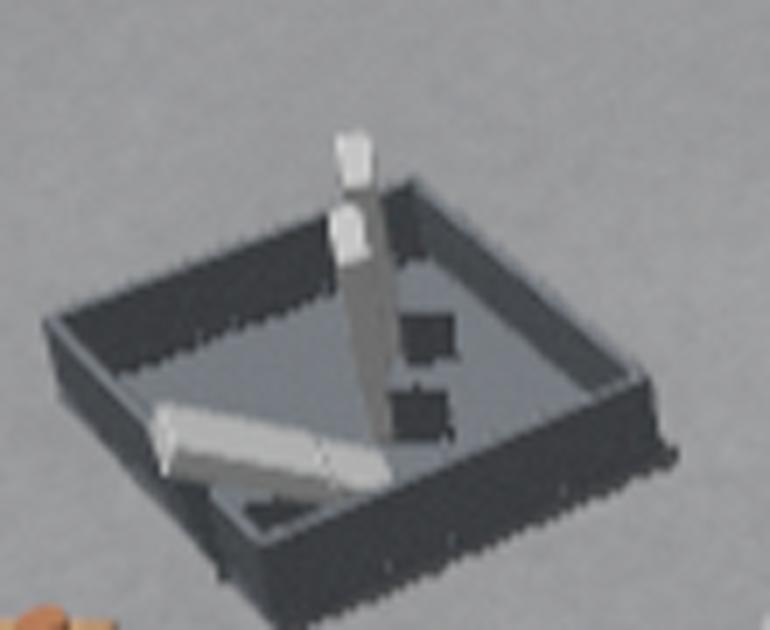

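View pics/t8c.png

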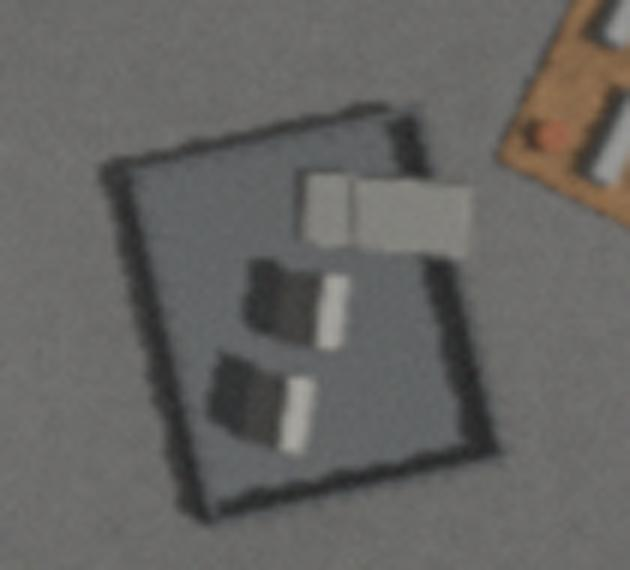

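```bash
python3 - <<'E'
from h import *
c=lambda a,b,x=385,y=230,k=6:((a+.5)/k-.5+x,(b+.5)/k-.5+y)
s=lambda a,b,x=125,y=215,k=7:((a+.5)/k-.5+x,(b+.5)/k-.5+y)
print(onz('top',*c(418,217),47))
print('end A',tri(*c(475,185),*s(155,415)),onz('top',*c(357,180),25))
W=[onz('top',*c(*p),38)[:2] for p in [(103,165),(410,105),(497,453),(202,522)]]
print(np.round(W,1),np.mean(W,0))
E
```

```text
[ 523.00159721 -384.88397252   47.        ]
end A (array([ 537.0630419 , -408.11289815,   70.78668162]), np.float64(5.20809515407875)) [ 541.89214891 -361.81407487   25.        ]
[[ 549.4 -233.2]
 [ 578.3 -385.4]
 [ 408.1 -422.7]
 [ 375.7 -277.9]] [ 477.87826905 -329.81022522]
```

step_arm:
  steps: "0 0 8 0.02 -0.05 0 0.7;0 0 16 0.04 -0.1 0 0.7;0 0 24 0.06 -0.15 0 0.7;0 0 32 0.08 -0.19 0 0.7;0 0 40 0.1 -0.235 0 0.7;0 0 48 0.111 -0.28 0 0.7;0 0 56 0.111 -0.33 0 0.7;0 0 64 0.111 -0.38 0 0.7;0 0 72 0.111 -0.42 -0.03 0.7;0 0 80 0.111 -0.463 -0.06 0.7"
  force: 30

```text
time_s: 15.6
position: [521.6, -349.8, 302.4]
tcp_rot: [[0.002, 0.93, -0.368], [-0.002, -0.368, -0.93], [-1.0, 0.002, 0.001]]
force: [1.4, 0.9, 0.5]
opening: 59.9
```

step_arm:
  steps: "0 0 8 0 0 -0.03 0.7;0 0 12 0 0 -0.06 0.7;0 0 12 0 0 -0.06 0.7;0 0 12 0 0 -0.06 0.7"

```text
time_s: 16.0
position: [521.9, -346.4, 242.5]
tcp_rot: [[-0.001, 0.985, -0.174], [0.0, -0.174, -0.985], [-1.0, -0.001, -0.0]]
force: [-0.0, 0.3, 0.1]
opening: 59.8
```

```bash
python3 - <<'E'
from h import *
s=viewer.grab_frame('scene');o=r.get_obs();print(o['position'],o['opening'],o['tcp_rot'],o['joints'])
crop(s,105,135,130,140,5,'pics/s9c.png')
E
```

```text
[ 522.43016069 -346.29954133  243.54649602] 59.939659885890265 [[ 8.86737196e-04  9.84919988e-01 -1.73008181e-01]
 [-8.79409646e-04 -1.73007414e-01 -9.84920129e-01]
 [-9.99999220e-01  1.02551038e-03  7.12736028e-04]] [-6.80544347e-01  5.55521790e-01  1.41243711e+00 -1.36223321e-04
  1.17239122e+00 -5.06608806e-01]
```

View pics/s9c.png

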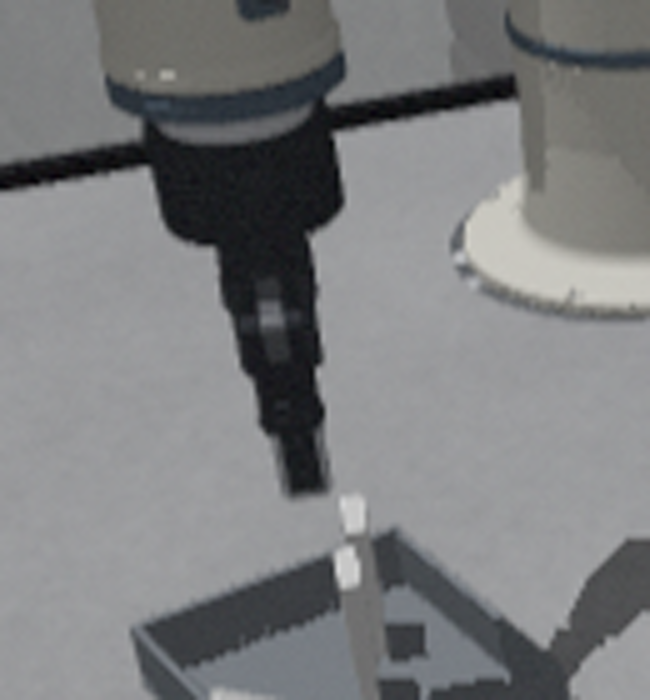

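step_arm:
  steps: "0 0 0 0.001 -0.034 0 0.7;0 0 0 0.001 -0.034 0 0.7;0 0 0 0.001 -0.034 -0.04 0.7;0 0 0 0.001 -0.034 -0.08 0.7;0 0 0 0.001 -0.034 -0.115 0.7;0 0 0 0.001 -0.034 -0.131 0.7;0 0 0 0.001 -0.034 -0.131 0.7;0 0 0 0.001 -0.034 -0.131 0.3;0 0 0 0.001 -0.034 -0.131 0.3;0 0 0 0.001 -0.034 -0.131 0.3"

```text
time_s: 17.05
position: [524.5, -379.8, 113.6]
tcp_rot: [[0.003, 0.985, -0.17], [-0.002, -0.17, -0.985], [-1.0, 0.003, 0.002]]
force: [0.9, 2.8, 9.0]
opening: 25.7
```

```bash
python3 - <<'E'
from h import *
s=viewer.grab_frame('scene');o=r.get_obs();print(o['position'],o['opening'],o['force'])
crop(s,105,165,130,140,5,'pics/s10c.png')
E
```

```text
[ 524.40393555 -379.71345543  113.60428563] 25.68958167680922 [ 1.11998922  2.17068925 10.26195042]
```

View pics/s10c.png

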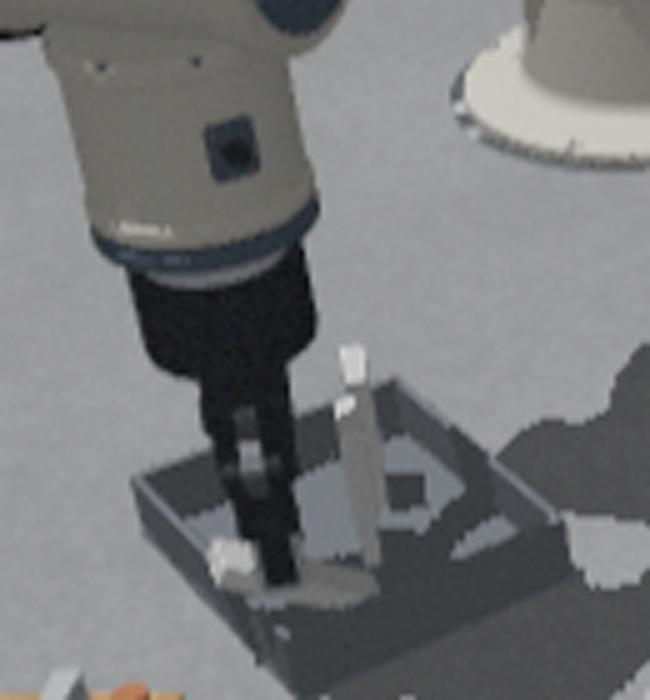

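step_arm:
  steps: "0 0 0 0 0 0 0.7;0 0 0 0 0 0.01 0.7;0 0 0 0 0 0.04 0.7;0 0 0 0 0.02 0.08 0.7;0 0 0 0 0.07 0.1 0.7;0 0 0 0 0.12 0.12 0.7;0 0 0 0 0.17 0.12 0.7;0 0 0 -0.03 0.22 0.12 0.7;0 0 0 -0.07 0.25 0.12 0.7;0 0 0 -0.12 0.28 0.12 0.7"

```text
time_s: 18.1
position: [420.6, -109.2, 232.3]
tcp_rot: [[0.002, 0.986, -0.169], [-0.001, -0.169, -0.986], [-1.0, 0.002, 0.0]]
force: [0.4, 0.3, 0.5]
opening: 59.9
```

```bash
python3 - <<'E'
from h import *
s=viewer.grab_frame('scene');t=viewer.grab_frame('top');o=r.get_obs();print(o['position'],o['opening'],o['force'])
crop(s,125,215,110,90,7,'pics/s8c.png')
crop(t,385,230,105,95,6,'pics/t8c.png')
E
```

```text
[ 415.40425078 -107.18335915  231.63835004] 60.039381059355534 [ 0.44830767 -0.35153993  0.42018579]
```

View pics/s8c.png

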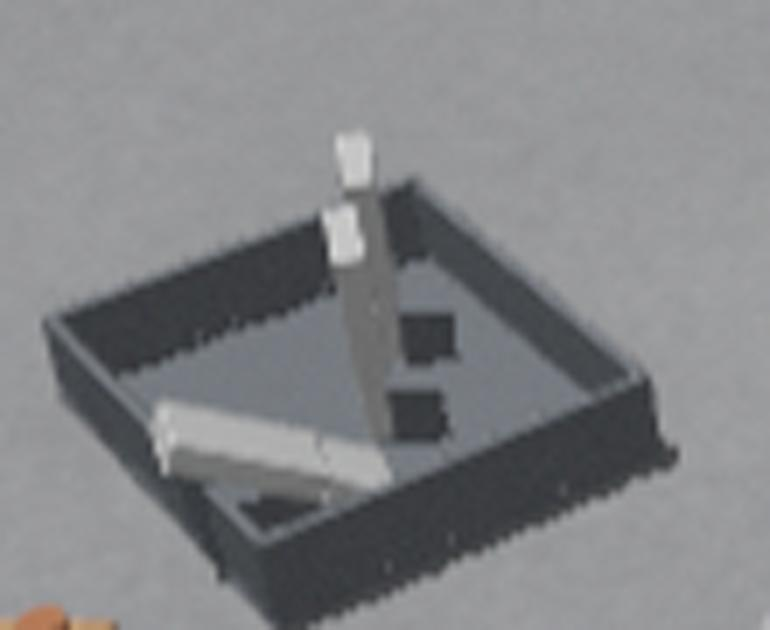

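View pics/t8c.png

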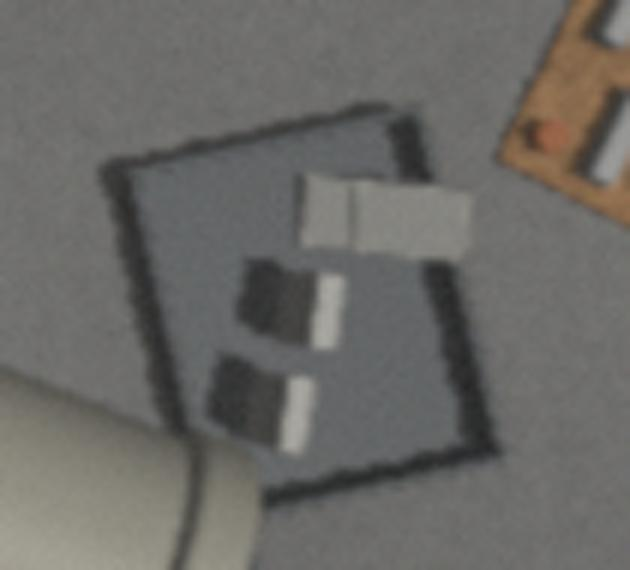

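```bash
python3 - <<'E'
from h import *
c=lambda a,b,x=385,y=230,k=6:((a+.5)/k-.5+x,(b+.5)/k-.5+y)
for p in [(318,270),(347,275),(338,350),(310,347)]: print('s2 top',onz('top',*c(*p),85))
for p,z in [((303,172),12),((301,247),12),((475,188),58),((470,258),58),((357,180),26),((354,248),26)]: print('s3',onz('top',*c(*p),z))
E
```

```text
s2 top [ 497.51495521 -325.14341779   85.        ]
s2 top [ 495.0908261  -338.81411157   85.        ]
s2 top [ 459.86941697 -333.56892872   85.        ]
s2 top [ 461.34445014 -320.37734655   85.        ]
s3 [ 546.45093105 -338.48518211   12.        ]
s3 [ 508.96192708 -336.47930838   12.        ]
s3 [ 536.67802036 -409.60779436   58.        ]
s3 [ 502.90287071 -406.09892894   58.        ]
s3 [ 541.85975449 -361.53098574   26.        ]
s3 [ 508.23032566 -359.08531246   26.        ]
```

step_arm:
  steps: "0 0 3.5 0.03 -0.04 0 0.6;0 0 3.5 0.06 -0.085 0 0.6;0 0 3.5 0.085 -0.13 0 0.6;0 0 3.5 0.109 -0.17 0 0.6;0 0 3.5 0.109 -0.22 0 0.6;0 0 3.5 0.109 -0.261 0 0.6;0 0 3.5 0.109 -0.261 0 0.6;0 0 3.5 0.109 -0.261 -0.03 0.6;0 0 3.5 0.109 -0.261 -0.03 0.6;0 0 3.5 0.109 -0.261 -0.03 0.6"
  force: 30

```text
time_s: 19.2
position: [530.3, -371.5, 202.1]
tcp_rot: [[-0.001, 0.994, -0.109], [0.001, -0.109, -0.994], [-1.0, -0.001, -0.0]]
force: [1.0, 0.7, 0.7]
opening: 51.2
```

step_arm:
  steps: "0 0 0 -0.006 0.003 -0.04 0.6;0 0 0 -0.006 0.003 -0.08 0.6;0 0 0 -0.006 0.003 -0.1 0.6;0 0 0 -0.006 0.003 -0.109 0.6;0 0 0 -0.006 0.003 -0.109 0.6;0 0 0 -0.006 0.003 -0.109 0.3;0 0 0 -0.006 0.003 -0.109 0.3;0 0 0 -0.006 0.003 -0.109 0.3;0 0 0 -0.006 0.003 -0.109 0.3"

```text
time_s: 20.1
position: [525.2, -369.4, 93.9]
tcp_rot: [[0.002, 0.994, -0.109], [-0.002, -0.109, -0.994], [-1.0, 0.002, 0.001]]
force: [0.9, 1.2, 8.5]
opening: 35.7
```

```bash
python3 - <<'E'
from h import *
s=viewer.grab_frame('scene');o=r.get_obs();print(o['position'],o['opening'],o['force'])
crop(s,105,165,130,140,5,'pics/s10c.png')
E
```

```text
[ 525.1542701  -369.41254751   93.93716123] 35.87770000775437 [0.23792019 1.64515479 8.53126949]
```

View pics/s10c.png

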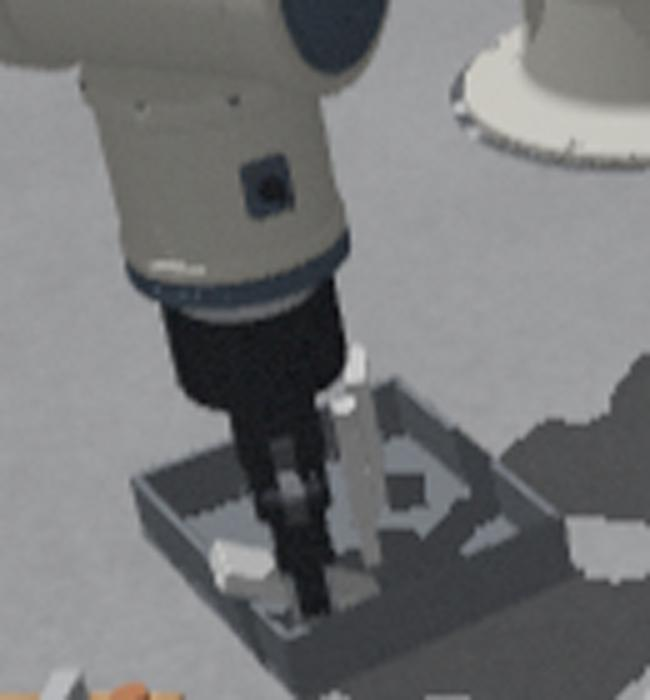

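step_arm:
  steps: "0 0 0 0 0 0.01 0.3;0 0 0 0 0 0.022 0.3;0 0 0 0.009 0.015 0.022 0.3;0 0 0 0.01 0.033 0.022 0.3;0 0 0 0.01 0.036 0.02 0.3;0 0 0 0.01 0.036 0.02 0.3"
  force: 50

```text
time_s: 20.75
position: [535.2, -331.6, 113.8]
tcp_rot: [[0.001, 0.994, -0.107], [-0.001, -0.107, -0.994], [-1.0, 0.001, 0.001]]
force: [-0.2, 1.3, 24.2]
opening: 34.9
```

```bash
python3 - <<'E'
from h import *
s=viewer.grab_frame('scene');o=r.get_obs();print(o['position'],o['opening'],o['force'])
crop(s,105,165,130,140,5,'pics/s10c.png')
E
```

```text
[ 535.17417481 -331.78588583  113.77834163] 35.461833763078104 [ 0.0374648   1.47936387 22.86809167]
```

View pics/s10c.png

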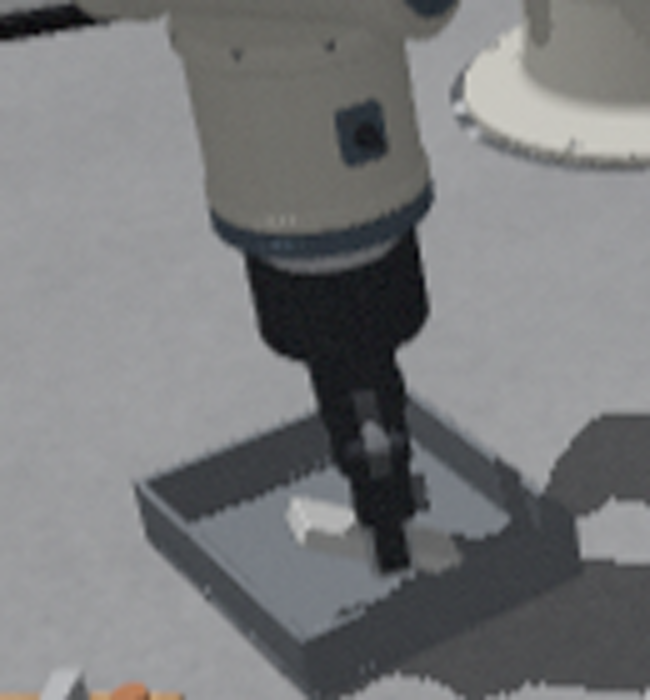

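step_arm:
  steps: "0 0 0 0 0 0 0.55;0 0 0 0 0 0 0.55;0 0 0 0 0 0.01 0.55;0 0 0 0 0 0.05 0.55;0 0 0 0 0.01 0.1 0.55;0 0 0 0 0.05 0.14 0.3;0 0 0 -0.03 0.1 0.17 0;0 0 0 -0.07 0.14 0.18 0;0 0 0 -0.11 0.18 0.18 0;0 0 0 -0.14 0.21 0.18 0"

```text
time_s: 21.8
position: [411.0, -139.5, 291.6]
tcp_rot: [[0.0, 0.994, -0.109], [0.0, -0.109, -0.994], [-1.0, 0.0, -0.0]]
force: [0.7, 1.2, 0.6]
opening: 0.2
```

```bash
python3 - <<'E'
from h import *
s=viewer.grab_frame('scene');t=viewer.grab_frame('top');o=r.get_obs();print(o['position'],o['opening'],o['force'],o['joints'])
crop(s,125,215,110,90,7,'pics/s8c.png')
crop(t,385,230,105,95,6,'pics/t8c.png')
E
```

```text
[ 407.5051342  -136.80720294  291.02337689] -0.10688797109101617 [ 0.18282747  0.57444752 -1.2451598 ] [-4.63310677e-01  2.38799792e-01  1.81430210e+00  5.75650383e-04
  1.09361139e+00 -3.56219767e-01]
```

View pics/s8c.png

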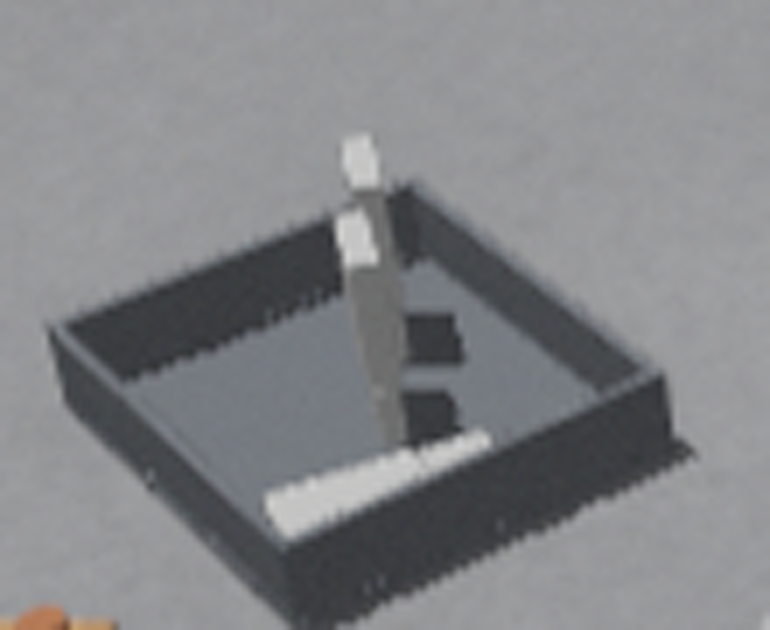

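View pics/t8c.png

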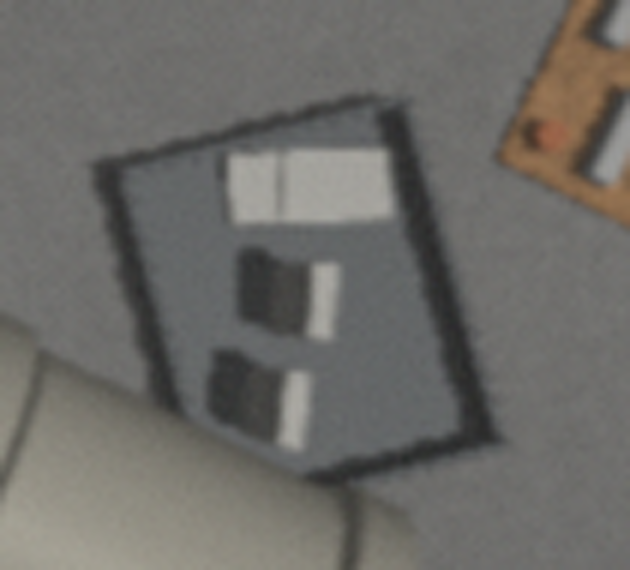

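```bash
cat >> h.py <<'E'
J0=np.array([481.8,30.8,0]); YAW=-0.177
def jR():
    c,s=np.cos(YAW),np.sin(YAW); return np.array([[c,-s,0],[s,c,0],[0,0,1]])
def tojig(X): return jR().T@(np.asarray(X)-J0)
def fromjig(X): return J0+jR()@np.asarray(X,float)
def onplane(n,u,v,y=0.):
    o,d=ray(n,u,v); R=jR(); nn=R[:,1]; s=(nn@(J0)+y-nn@o)/(nn@d); return tojig(o+s*d)
E
python3 - <<'E'
from h import *
s=lambda a,b:((a+.5)/7-.5+260,(b+.5)/7-.5+195)
c=lambda a,b:((a+.5)/5-.5+270,(b+.5)/5-.5+205)
for nm,p in dict(A=(380,190),B=(442,248),C=(460,470),D=(400,400),hub=(420,340)).items():
    X=onplane('scene',*s(*p)); print(nm,X, 'phi',np.degrees(np.arctan2(X[0]-145,X[2]-82)),np.hypot(X[0]-145,X[2]-82))
for p,z in (((258,128),85),((260,55),82),((247,212),105)): print('top',tojig(onz('top',*c(*p),z)))
# posts centers tops z103
for p in ((137,80),(388,125)): print('post',tojig(onz('top',*c(*p),103)))
E
```

```text
A [ 8.68588289e+01 -6.57252031e-14  1.10627602e+02] phi -63.785245796831695 64.80690844228552
B [ 1.58419407e+02 -1.06581410e-14  1.25915745e+02] phi 16.991667679728803 45.92029102702301
C [ 1.79714120e+02 -9.59232693e-14  4.42433817e+01] phi 137.40400476159883 51.2896905605233
D [1.10157849e+02 2.48689958e-14 3.10438899e+01] phi -145.63693414089573 61.729252457131246
hub [1.34031673e+02 6.75015599e-14 7.25538622e+01] phi -130.73567442992777 14.475279494780645
top [146.09400988  -0.67736594  85.        ]
top [188.09065366   5.41256554  82.        ]
top [ 96.42733823  -2.84312919 105.        ]
post [159.38491486  71.07464817 103.        ]
post [158.56046675 -72.69777633 103.        ]
```

```bash
python3 - <<'E'
from h import *
def tcp(xf,zl): 
    X=fromjig([145+xf-11,-0.5,0]); X[2]=zl+73; return X
print('above B start',tcp(-12,160)); 
p0=tcp(31.6,107)
for ph in (10,30,45,60):
    f=np.radians(ph); print(ph,tcp(40*np.sin(f)-6*np.cos(f),82+40*np.cos(f)+6*np.sin(f)))
print('cycle rel. to phi=60 pose, mm')
for nm,q in (('up',(31.6,150)),('back',(-55,152)),('down',(-55,112))): print(nm,np.round(tcp(*q)-p0,1))
for ph in range(-30,61,15):
    f=np.radians(ph); x=(40 if ph>0 else 62)*np.sin(f)-6*np.cos(f); print(ph,np.round(tcp(x,82+40*np.cos(f)+6*np.sin(f))-p0,1))
E
```

```text
above B start [601.8058765   8.8263884 233.       ]
10 [614.63927034   6.53085522 195.43419919]
30 [628.19095023   4.10684087 192.64101615]
45 [637.28440536   2.48027753 187.52691193]
60 [644.76506083   1.14219868 180.19615242]
cycle rel. to phi=60 pose, mm
up [ 0.  0. 43.]
back [-85.2  15.2  45. ]
down [-85.2  15.2   5. ]
-30 [-66.7  11.9   6.6]
-15 [-52.6   9.4  12.1]
0 [-37.    6.6  15. ]
15 [-26.6   4.8  15.2]
30 [-16.5   3.   12.6]
45 [-7.4  1.3  7.5]
60 [ 0.  -0.   0.2]
```

step_arm:
  steps: "0 0 -8 0.02 0.015 0 0;0 0 -16 0.04 0.03 0 0;0 0 -25 0.06 0.045 0 0;0 0 -33 0.08 0.06 0 0;0 0 -42 0.1 0.075 0 0;0 0 -50 0.12 0.09 0 0;0 0 -58 0.14 0.105 0 0;0 0 -66 0.16 0.12 0 0;0 0 -74 0.18 0.135 0 0;0 0 -82 0.1945 0.146 -0.01 0"

```text
time_s: 22.9
position: [608.4, 6.0, 281.9]
tcp_rot: [[0.001, 0.025, -1.0], [0.0, -1.0, -0.025], [-1.0, -0.0, -0.001]]
force: [-0.5, 0.7, 1.0]
opening: 0.0
```

step_arm:
  steps: "0 0 -8 0 0 0 0;0 0 -11.8 0 0 0 0;0 0 -11.8 0 0 0 0;0 0 -11.8 0 0 0 0"

```text
time_s: 23.3
position: [607.0, 4.7, 281.2]
tcp_rot: [[-0.001, -0.172, -0.985], [0.0, -0.985, 0.172], [-1.0, -0.0, 0.001]]
force: [-0.1, 0.5, 0.0]
opening: -0.1
```

```bash
python3 - <<'E'
from h import *
s=viewer.grab_frame('scene');t=viewer.grab_frame('top');o=r.get_obs();print(o['position'],o['opening'],o['force'],o['tcp_rot'],o['joints'])
crop(s,245,145,130,140,5,'pics/s11c.png')
E
```

```text
[607.08004453   4.48572063 281.32873309] -0.04870027901412084 [ 0.01938381 -0.07494967 -0.21777105] [[-1.78115303e-04 -1.73136032e-01 -9.84897905e-01]
 [ 5.31806231e-05 -9.84897921e-01  1.73136025e-01]
 [-9.99999983e-01 -2.15393086e-05  1.84632874e-04]] [-9.09576820e-02  4.90163051e-01  1.41988600e+00  3.90028153e-05
  1.23172581e+00  1.65383857e+00]
```

View pics/s11c.png

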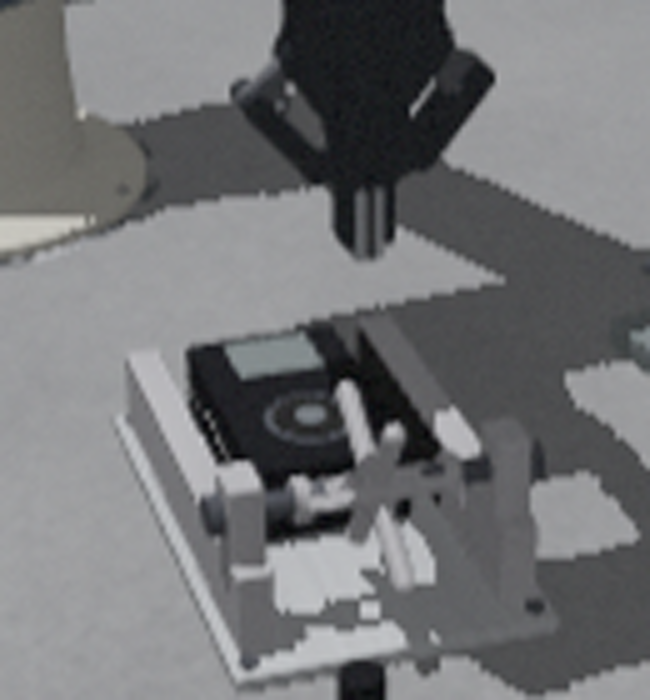

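step_arm:
  steps: "0 0 0 -0.001 0.0035 -0.04 0;0 0 0 -0.001 0.0035 -0.08 0;0 0 0 -0.001 0.0035 -0.085 0;0 0 0 0.0076 0.002 -0.086 0;0 0 0 0.015 0.0006 -0.087 0;0 0 0 0.021 -0.0004 -0.0887 0;0 0 0 0.0257 -0.0012 -0.091 0;0 0 0 0.0302 -0.002 -0.0938 0;0 0 0 0.034 -0.0027 -0.097 0;0 0 0 0.0377 -0.0034 -0.101 0"

```text
time_s: 24.4
position: [645.7, 0.8, 180.6]
tcp_rot: [[0.001, -0.175, -0.985], [-0.0, -0.985, 0.175], [-1.0, -0.0, -0.001]]
force: [0.1, -0.6, 5.7]
opening: 0.1
```

```bash
python3 - <<'E'
from h import *
s=viewer.grab_frame('scene');o=r.get_obs();print(o['position'],o['opening'],o['force'])
crop(s,245,165,130,120,6,'pics/s12c.png')
E
```

```text
[645.90244316   0.73528189 179.8640376 ] 0.021711877033384876 [0.79507374 0.06502267 3.15291657]
```

View pics/s12c.png

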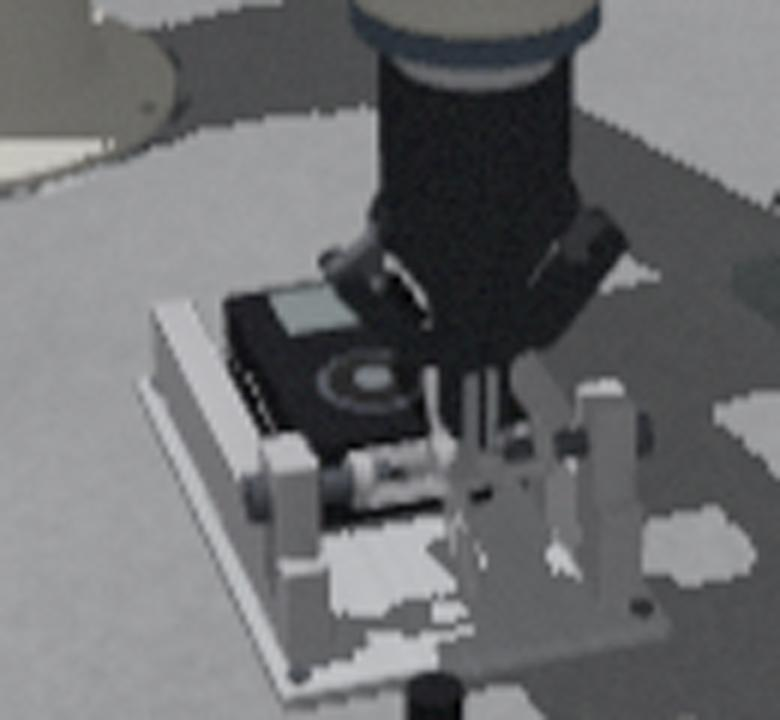

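step_arm:
  steps: "0 0 0 0 0 0.043 0;0 0 0 -0.045 0.008 0.045 0;0 0 0 -0.085 0.015 0.045 0;0 0 0 -0.085 0.015 0.045 0;0 0 0 -0.085 0.015 0.005 0"

```text
time_s: 24.95
position: [561.5, 16.1, 188.8]
tcp_rot: [[0.008, -0.175, -0.985], [-0.001, -0.985, 0.175], [-1.0, -0.001, -0.008]]
force: [0.9, -0.1, -1.2]
opening: 0.1
```

```bash
python3 - <<'E'
from h import *
s=viewer.grab_frame('scene');t=viewer.grab_frame('top');o=r.get_obs();print(o['position'],o['opening'],o['force'])
crop(s,245,165,130,120,6,'pics/s12c.png')
E
```

```text
[558.18500244  16.09104764 182.33336203] -0.11045112443254101 [-0.11647974  0.29909415 -0.9066853 ]
```

View pics/s12c.png

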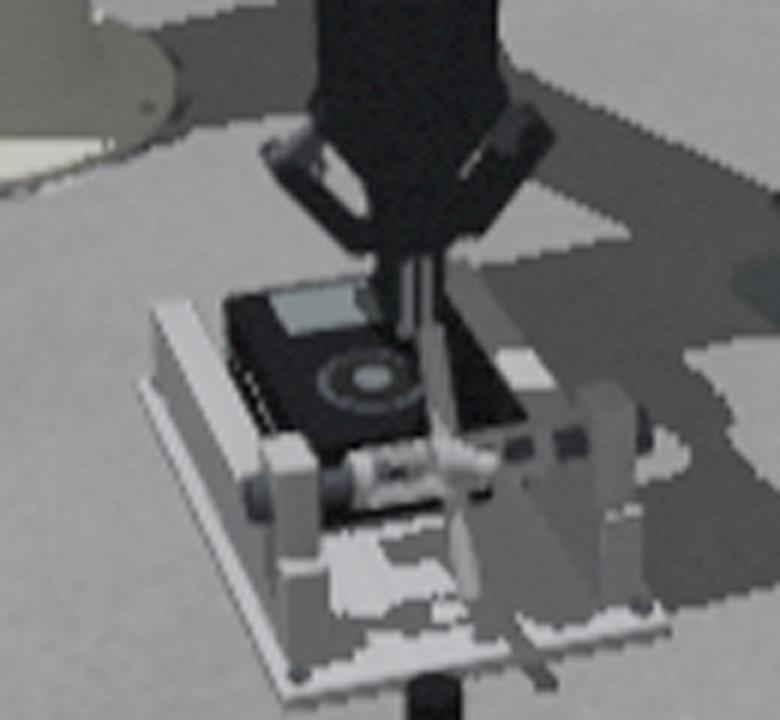

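step_arm:
  steps: "0 0 0 0 0 0 0;0 0 0 0.034 -0.0055 0.01 0;0 0 0 0.0565 -0.0096 0.0135 0;0 0 0 0.07 -0.0119 0.0105 0;0 0 0 0.0802 -0.0138 0.0045 0;0 0 0 0.0866 -0.0148 -0.002 0;0 0 0 0.0866 -0.0148 0.043 0;0 0 0 0.043 -0.0075 0.047 0;0 0 0 0 0 0.045 0;0 0 0 0 0 0 0"

```text
time_s: 26.05
position: [557.8, 16.7, 189.6]
tcp_rot: [[0.006, -0.174, -0.985], [-0.0, -0.985, 0.174], [-1.0, -0.001, -0.006]]
force: [0.6, 0.3, -1.8]
opening: -0.1
```

step_arm:
  steps: "0 0 0 0 0 0 0"

```text
time_s: 26.15
position: [557.2, 16.3, 182.4]
tcp_rot: [[-0.006, -0.175, -0.985], [0.0, -0.985, 0.175], [-1.0, 0.001, 0.006]]
force: [0.4, -0.9, 0.6]
opening: -0.5
```

```bash
python3 - <<'E'
from h import *
s=viewer.grab_frame('scene');t=viewer.grab_frame('top');o=r.get_obs();print(o['position'],o['opening'],o['force'])
crop(s,245,165,130,120,6,'pics/s12c.png')
E
```

```text
[560.25251238  15.88981941 185.44938068] -0.1554923876826575 [-0.21373702 -0.22151759  0.31232569]
```

View pics/s12c.png

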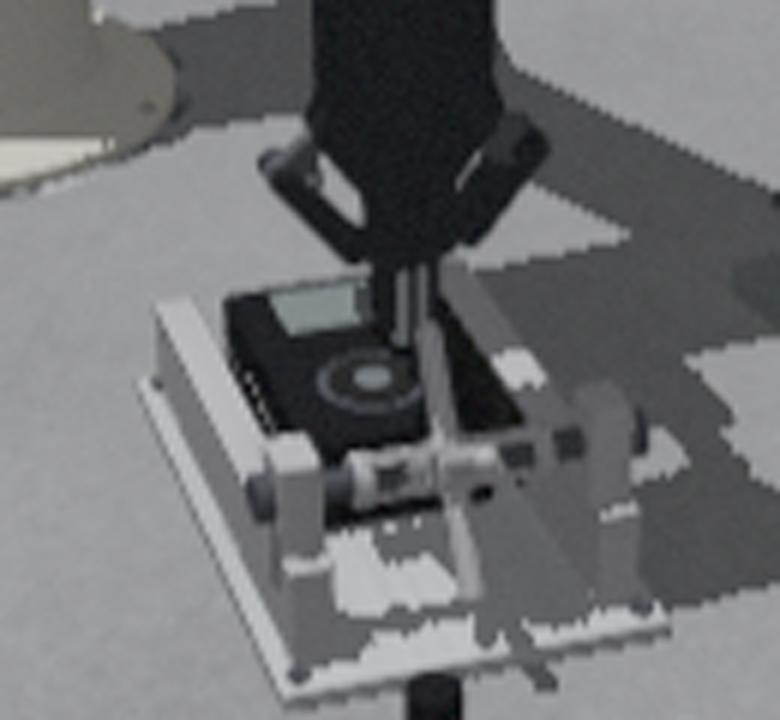

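step_arm:
  steps: "0 0 0 0 0 0 0;0 0 0 0.034 -0.0055 0.01 0;0 0 0 0.0565 -0.0096 0.0135 0;0 0 0 0.07 -0.0119 0.0105 0;0 0 0 0.0802 -0.0138 0.0045 0;0 0 0 0.0866 -0.0148 -0.002 0;0 0 0 0.0866 -0.0148 0.043 0;0 0 0 0.043 -0.0075 0.047 0;0 0 0 0 0 0.045 0;0 0 0 0 0 0 0"

```text
time_s: 27.25
position: [557.9, 16.7, 189.5]
tcp_rot: [[0.006, -0.174, -0.985], [-0.0, -0.985, 0.174], [-1.0, -0.001, -0.006]]
force: [1.0, -0.5, -1.0]
opening: -0.1
```

step_arm:
  steps: "0 0 0 0 0 0 0;0 0 0 0.034 -0.0055 0.01 0;0 0 0 0.0565 -0.0096 0.0135 0;0 0 0 0.07 -0.0119 0.0105 0;0 0 0 0.0802 -0.0138 0.0045 0;0 0 0 0.0866 -0.0148 -0.002 0;0 0 0 0.0866 -0.0148 0.043 0;0 0 0 0.043 -0.0075 0.047 0;0 0 0 0 0 0.045 0;0 0 0 0 0 0 0"

```text
time_s: 28.25
position: [557.9, 16.7, 189.5]
tcp_rot: [[0.006, -0.174, -0.985], [-0.0, -0.985, 0.174], [-1.0, -0.001, -0.006]]
force: [1.5, -0.8, -1.1]
opening: 0.5
```

step_arm:
  steps: "0 0 0 0 0 0 0;0 0 0 0.034 -0.0055 0.01 0;0 0 0 0.0565 -0.0096 0.0135 0;0 0 0 0.07 -0.0119 0.0105 0;0 0 0 0.0802 -0.0138 0.0045 0;0 0 0 0.0866 -0.0148 -0.002 0;0 0 0 0.0866 -0.0148 0.043 0;0 0 0 0.043 -0.0075 0.047 0;0 0 0 0 0 0.045 0;0 0 0 0 0 0 0"

```text
time_s: 29.25
position: [557.9, 16.7, 189.5]
tcp_rot: [[0.005, -0.174, -0.985], [-0.0, -0.985, 0.174], [-1.0, -0.001, -0.005]]
force: [0.8, 0.8, -1.9]
opening: -0.1
```

```bash
python3 - <<'E'
from h import *
s=viewer.grab_frame('scene');t=viewer.grab_frame('top');o=r.get_obs();print(o['position'],o['opening'],o['force'])
crop(s,245,165,130,120,6,'pics/s12c.png')
E
```

```text
[557.32524282  16.25363141 182.2556462 ] 0.1491661670006022 [ 0.66578428 -0.10867698  0.33488857]
```

View pics/s12c.png

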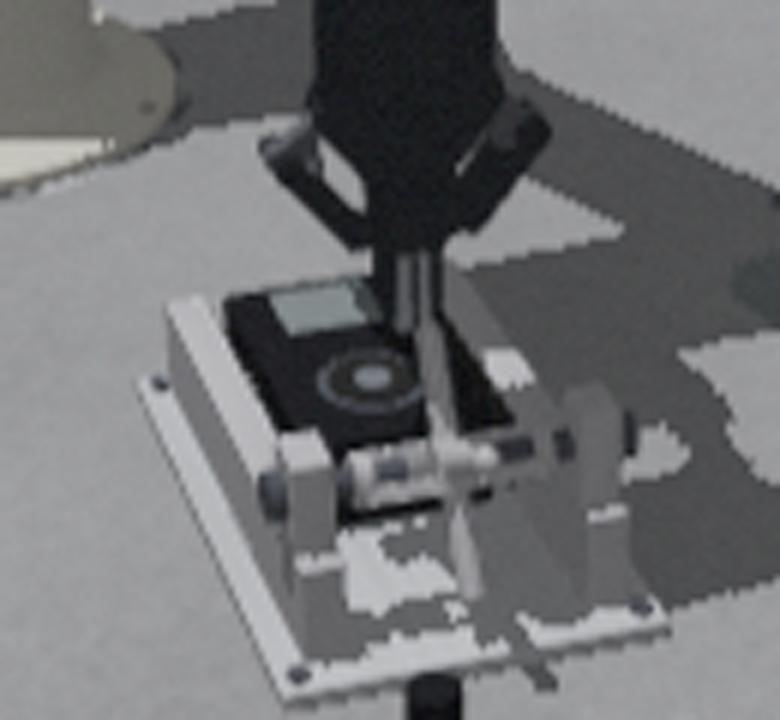

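step_arm:
  steps: "0 0 0 0 0 0 0;0 0 0 0.034 -0.0055 0.01 0;0 0 0 0.0565 -0.0096 0.0135 0;0 0 0 0.07 -0.0119 0.0105 0;0 0 0 0.0802 -0.0138 0.0045 0;0 0 0 0.0866 -0.0148 -0.002 0;0 0 0 0.0866 -0.0148 0.043 0;0 0 0 0.043 -0.0075 0.047 0;0 0 0 0 0 0.045 0;0 0 0 0 0 0 0"

```text
time_s: 30.35
position: [558.0, 16.7, 189.6]
tcp_rot: [[0.006, -0.174, -0.985], [-0.0, -0.985, 0.174], [-1.0, -0.001, -0.006]]
force: [0.4, 0.2, -1.1]
opening: -0.0
```

step_arm:
  steps: "0 0 0 0 0 0 0;0 0 0 0.034 -0.0055 0.01 0;0 0 0 0.0565 -0.0096 0.0135 0;0 0 0 0.07 -0.0119 0.0105 0;0 0 0 0.0802 -0.0138 0.0045 0;0 0 0 0.0866 -0.0148 -0.002 0;0 0 0 0.0866 -0.0148 0.043 0;0 0 0 0.043 -0.0075 0.047 0;0 0 0 0 0 0.045 0;0 0 0 0 0 0 0"

```text
time_s: 31.35
position: [557.9, 16.7, 189.5]
tcp_rot: [[0.006, -0.174, -0.985], [-0.0, -0.985, 0.174], [-1.0, -0.001, -0.006]]
force: [1.6, -0.3, -1.9]
opening: -0.2
```

step_arm:
  steps: "0 0 0 0 0 0 0;0 0 0 0.034 -0.0055 0.01 0;0 0 0 0.0565 -0.0096 0.0135 0;0 0 0 0.07 -0.0119 0.0105 0;0 0 0 0.0802 -0.0138 0.0045 0;0 0 0 0.0866 -0.0148 -0.002 0;0 0 0 0.0866 -0.0148 0.043 0;0 0 0 0.043 -0.0075 0.047 0;0 0 0 0 0 0.045 0;0 0 0 0 0 0 0"

```text
time_s: 32.35
position: [557.9, 16.7, 189.5]
tcp_rot: [[0.005, -0.174, -0.985], [-0.0, -0.985, 0.174], [-1.0, -0.001, -0.005]]
force: [1.2, -0.3, -1.1]
opening: -0.0
```

step_arm:
  steps: "0 0 0 0 0 0 0;0 0 0 0.034 -0.0055 0.01 0;0 0 0 0.0565 -0.0096 0.0135 0;0 0 0 0.07 -0.0119 0.0105 0;0 0 0 0.0802 -0.0138 0.0045 0;0 0 0 0.0866 -0.0148 -0.002 0;0 0 0 0.0866 -0.0148 0.043 0;0 0 0 0.043 -0.0075 0.047 0;0 0 0 0 0 0.045 0;0 0 0 0 0 0 0"

```text
time_s: 33.35
position: [557.9, 16.7, 189.5]
tcp_rot: [[0.005, -0.174, -0.985], [-0.0, -0.985, 0.174], [-1.0, -0.001, -0.005]]
force: [1.2, -0.3, -1.8]
opening: 0.0
```

```bash
python3 - <<'E'
from h import *
s=viewer.grab_frame('scene');t=viewer.grab_frame('top');o=r.get_obs();print(o['position'],o['opening'],o['force'])
crop(s,245,165,130,120,6,'pics/s12c.png');crop(t,270,205,96,115,5,'pics/t12c.png')
E
```

```text
[557.33856837  16.25378772 182.25569428] -0.33564287363077466 [-0.50202503 -0.12904641  0.60008952]
```

View pics/s12c.png

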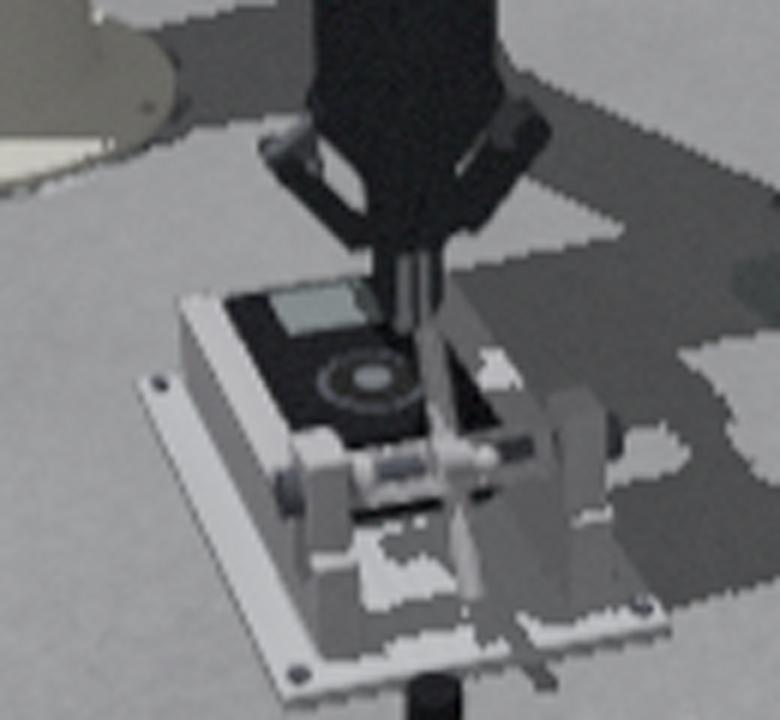

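View pics/t12c.png

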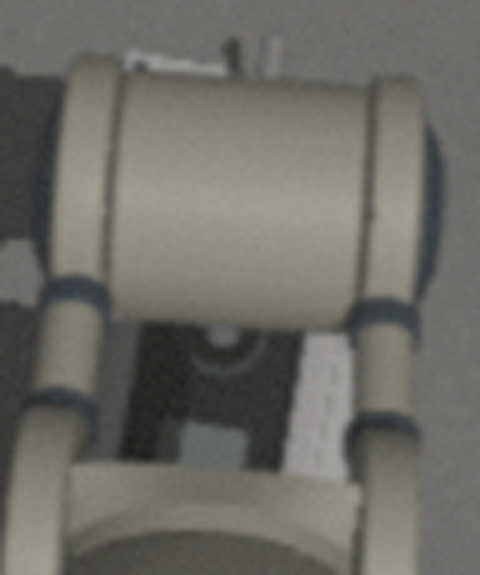

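step_arm:
  steps: "0 0 0 0 0 0 0;0 0 0 0.034 -0.0055 0.01 0;0 0 0 0.0565 -0.0096 0.0135 0;0 0 0 0.07 -0.0119 0.0105 0;0 0 0 0.0802 -0.0138 0.0045 0;0 0 0 0.0866 -0.0148 -0.002 0"

```text
time_s: 34.05
position: [648.3, 0.8, 184.1]
tcp_rot: [[0.002, -0.175, -0.985], [-0.0, -0.985, 0.175], [-1.0, -0.0, -0.002]]
force: [-0.1, -0.9, 4.0]
opening: 0.0
```

step_arm:
  steps: "0 0 0 0 0 0.045 0;0 0 0 -0.0436 0.0073 0.049 0;0 0 0 -0.0866 0.0148 0.047 0;0 0 0 -0.0866 0.0148 0.002 0;0 0 0 -0.0866 0.0148 0.002 0;0 0 0 -0.0716 0.012 0.006 0;0 0 0 -0.0596 0.01 0.01 0;0 0 0 -0.0566 0.0097 0.012 0;0 0 0 -0.0546 0.0094 0.013 0;0 0 0 -0.0526 0.009 0.013 0"

```text
time_s: 35.05
position: [593.8, 10.2, 196.6]
tcp_rot: [[-0.001, -0.175, -0.985], [0.0, -0.985, 0.175], [-1.0, 0.0, 0.001]]
force: [-4.1, -0.1, 3.4]
opening: 0.2
```

```bash
python3 - <<'E'
from h import *
s=viewer.grab_frame('scene');o=r.get_obs();print(o['position'],o['opening'],o['force'])
crop(s,245,165,130,120,6,'pics/s12c.png')
E
```

```text
[594.01432058  10.10923068 196.53031375] -0.037022760171729494 [-3.51853634 -0.30675601  2.2461566 ]
```

View pics/s12c.png

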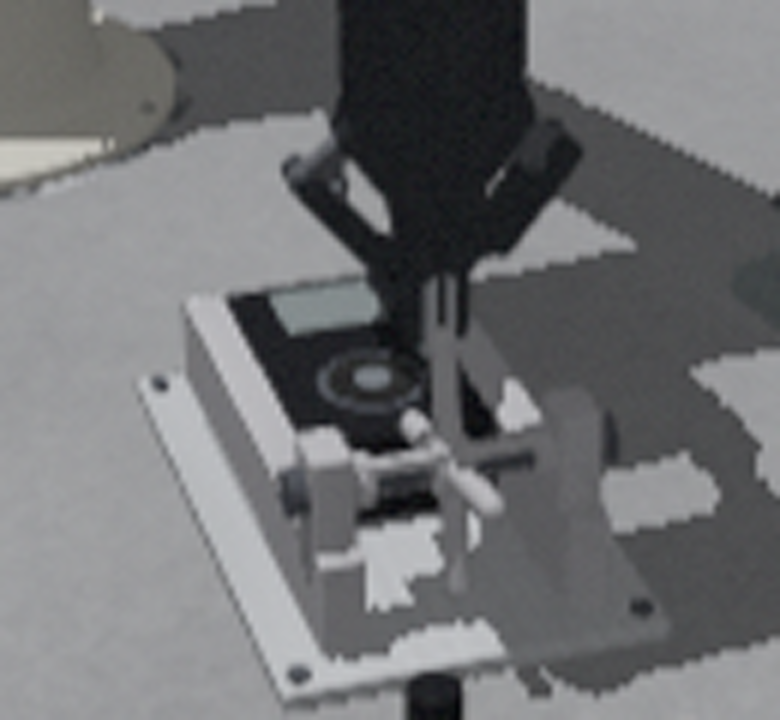

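step_arm:
  steps: "0 0 0 0.003 -0.0005 0.001 0;0 0 0 0.006 -0.001 0.0015 0;0 0 0 0.008 -0.0014 0.002 0;0 0 0 0.01 -0.0018 0.002 0"

```text
time_s: 35.5
position: [604.2, 8.3, 198.4]
tcp_rot: [[0.0, -0.175, -0.985], [-0.0, -0.985, 0.175], [-1.0, -0.0, -0.0]]
force: [-3.4, -0.4, 2.7]
opening: -0.1
```

step_arm:
  steps: "0 0 0 0.002 -0.0004 0 0;0 0 0 0.003 -0.0005 0 0;0 0 0 0.003 -0.0005 0 0"

```text
time_s: 35.8
position: [605.1, 8.0, 198.0]
tcp_rot: [[-0.005, -0.175, -0.985], [0.0, -0.985, 0.175], [-1.0, 0.0, 0.005]]
force: [-16.4, 0.6, 10.8]
opening: -0.0
```

step_arm:
  steps: "0 0 0 0.002 -0.0004 0 0;0 0 0 0.003 -0.0005 0 0;0 0 0 0.003 -0.0005 0 0"

```text
time_s: 36.1
position: [605.8, 8.0, 197.9]
tcp_rot: [[-0.01, -0.175, -0.985], [0.001, -0.985, 0.175], [-1.0, 0.001, 0.01]]
force: [-32.5, 3.3, 22.7]
opening: -0.0
```

step_arm:
  steps: "0 0 0 -0.01 0.0018 0 0;0 0 0 -0.025 0.0045 0.005 0;0 0 0 -0.025 0.0045 0.05 0;0 0 0 -0.06 0.0045 0.09 0;0 0 0 -0.1 0.005 0.12 0;0 0 0 -0.15 0.005 0.15 0;0 0 0 -0.19 0.005 0.15 0;0 0 0 -0.19 0.005 0.15 0;0 0 0 -0.19 0.005 0.15 0"

```text
time_s: 37.0
position: [419.8, 12.3, 349.0]
tcp_rot: [[0.002, -0.175, -0.985], [-0.0, -0.985, 0.175], [-1.0, -0.0, -0.002]]
force: [0.5, 0.7, 0.3]
opening: -0.2
```

```bash
python3 - <<'E'
from h import *
s=viewer.grab_frame('scene');t=viewer.grab_frame('top');o=r.get_obs();print(o['position'],o['opening'],o['force'])
crop(s,260,195,110,90,7,'pics/s13c.png');crop(t,270,205,96,115,5,'pics/t13c.png')
E
```

```text
[421.04593511  12.25583262 348.44018227] 0.3584152338100931 [-0.04154323 -0.42491062 -0.67761718]
```

View pics/s13c.png

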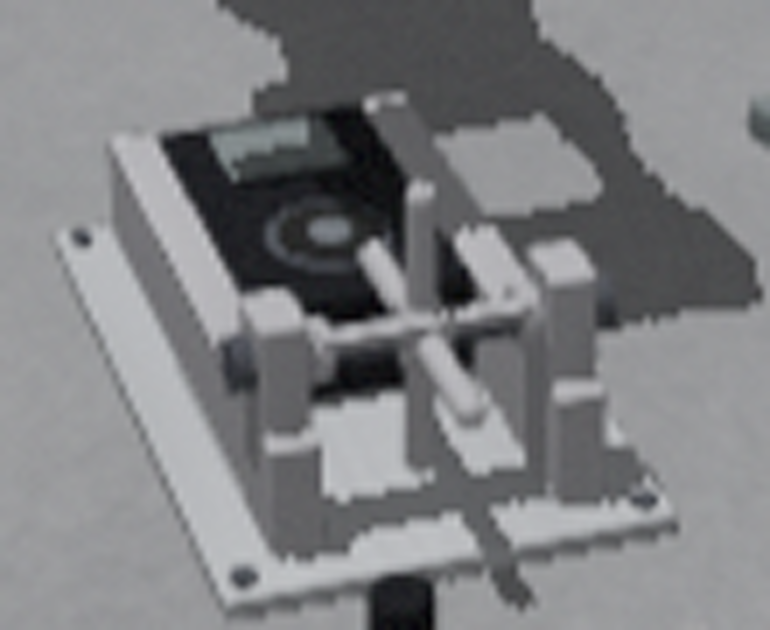

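View pics/t13c.png

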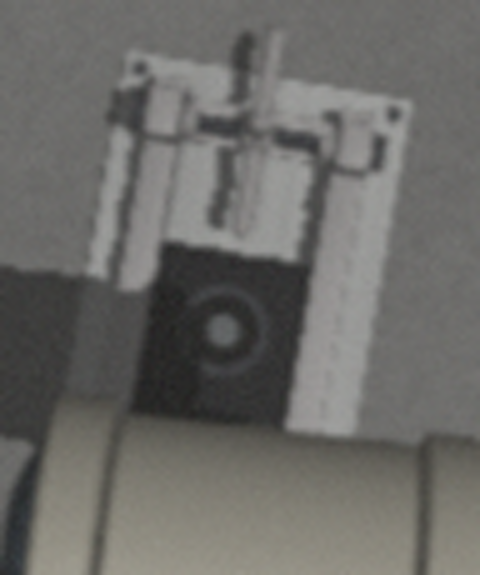

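step_arm:
  steps: "0 0 0 0.01 0.05 0 0;0 0 0 0.02 0.1 0 0;0 0 0 0.03 0.15 0 0;0 0 0 0.04 0.2 0 0;0 0 0 0.05 0.25 -0.02 0;0 0 0 0.063 0.29 -0.05 0;0 0 0 0.063 0.314 -0.09 0;0 0 0 0.063 0.314 -0.13 0;0 0 0 0.063 0.314 -0.168 0;0 0 0 0.063 0.314 -0.168 0"

```text
time_s: 38.1
position: [481.5, 326.0, 175.0]
tcp_rot: [[-0.008, -0.174, -0.985], [-0.004, -0.985, 0.175], [-1.0, 0.005, 0.007]]
force: [0.3, 0.1, -0.0]
opening: 0.0
```

step_arm:
  steps: "0 0 0 0 0 0 0;0 0 0 0 0 0 0"

```text
time_s: 38.3
position: [484.3, 326.8, 182.1]
tcp_rot: [[0.003, -0.175, -0.985], [0.001, -0.985, 0.175], [-1.0, -0.002, -0.002]]
force: [0.0, 0.8, -0.5]
opening: -0.3
```

```bash
python3 - <<'E'
from h import *
s=viewer.grab_frame('scene');t=viewer.grab_frame('top');o=r.get_obs();print(o['position'],o['opening'],o['force'])
crop(s,345,110,110,130,5,'pics/s14c.png')
E
```

```text
[484.05037509 326.69906728 182.31302668] -0.47630732748902005 [-0.57199922 -0.39509615 -0.14443939]
```

View pics/s14c.png

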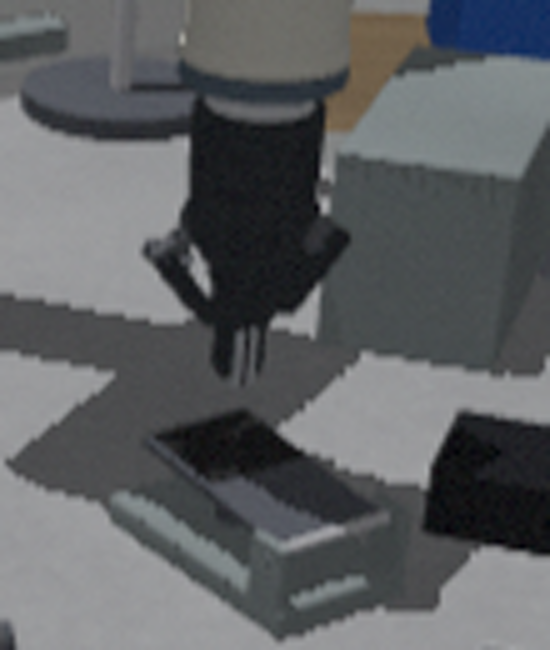

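step_arm:
  steps: "0 0 0 0 0 -0.03 0;0 0 0 0 0 -0.042 0;0 0 0 0 0 -0.05 0;0 0 0 0 0 -0.057 0;0 0 0 0 0 -0.062 0;0 0 0 0 0 -0.064 0;0 0 0 0 0 -0.064 0"

```text
time_s: 39.1
position: [482.8, 326.3, 117.0]
tcp_rot: [[-0.0, -0.175, -0.985], [-0.0, -0.985, 0.175], [-1.0, 0.0, 0.0]]
force: [-6.2, -1.6, 9.4]
opening: 0.2
```

step_arm:
  steps: "0 0 0 0 0 -0.002 0;0 0 0 0 0 -0.004 0;0 0 0 0 0 -0.004 0"

```text
time_s: 39.4
position: [483.0, 326.4, 114.0]
tcp_rot: [[0.001, -0.175, -0.985], [0.0, -0.985, 0.175], [-1.0, -0.0, -0.001]]
force: [-8.8, -4.3, 24.9]
opening: 0.3
```

step_arm:
  steps: "0 0 0 0 0 -0.001 0;0 0 0 0 0 -0.002 0;0 0 0 0 0 -0.002 0;0 0 0 0 0 -0.002 0"

```text
time_s: 39.8
position: [483.0, 326.4, 113.3]
tcp_rot: [[0.001, -0.175, -0.985], [0.001, -0.985, 0.175], [-1.0, -0.001, -0.001]]
force: [-13.5, -6.6, 47.0]
opening: -0.3
```

```bash
python3 - <<'E'
from h import *
s=viewer.grab_frame('scene');o=r.get_obs();print(o['position'],o['opening'],o['force'])
crop(s,345,110,110,130,5,'pics/s15c.png')
E
```

```text
[483.02200669 326.39101467 113.29558894] -0.14020738407796718 [-13.40623212  -6.80114298  47.52022136]
```

View pics/s15c.png

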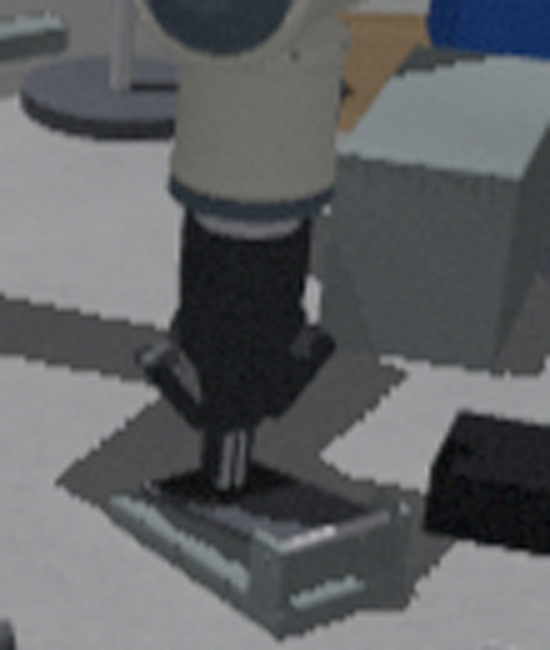

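step_arm:
  steps: "0 0 0 0 0 0.01 0;0 0 0 0 0 0.03 0;0 0 0 0 0 0.07 0;0 0 0 0 0 0.11 0;0 0 0 -0.03 0 0.15 0;0 0 0 -0.07 0 0.19 0;0 0 0 -0.1 0 0.19 0;0 0 0 -0.1 0 0.19 0;0 0 0 -0.1 0 0.19 0;0 0 0 -0.1 0 0.19 0"

```text
time_s: 40.85
position: [383.7, 326.4, 300.4]
tcp_rot: [[0.001, -0.175, -0.985], [0.0, -0.985, 0.175], [-1.0, -0.0, -0.001]]
force: [-0.6, 0.3, -0.3]
opening: 0.0
```

```bash
python3 - <<'E'
from h import *
s=viewer.grab_frame('scene');t=viewer.grab_frame('top');o=r.get_obs();print(o['position'],o['opening'],o['force'])
cv2.imwrite('pics/s16.png',s);cv2.imwrite('pics/t16.png',t)
crop(s,345,110,110,130,5,'pics/s16c.png')
E
```

```text
[383.78590624 326.32025129 299.98809912] -0.03931843863968246 [-0.15034476 -0.1405495   0.37715969]
```

View pics/s16.png

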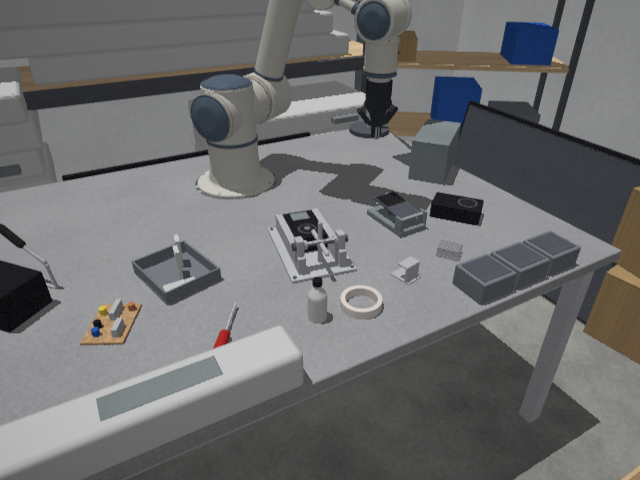

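View pics/t16.png

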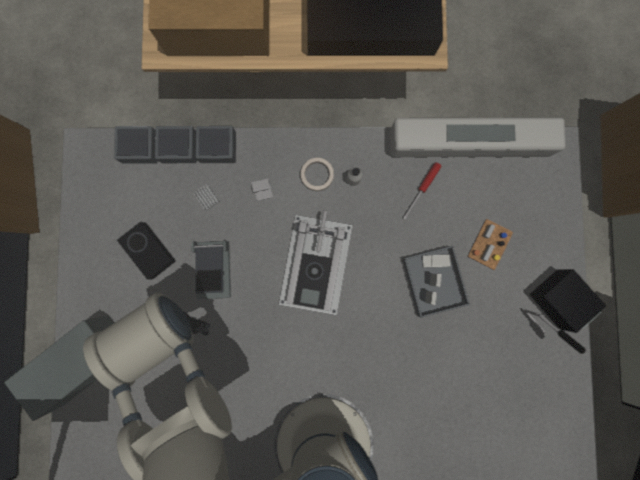

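View pics/s16c.png

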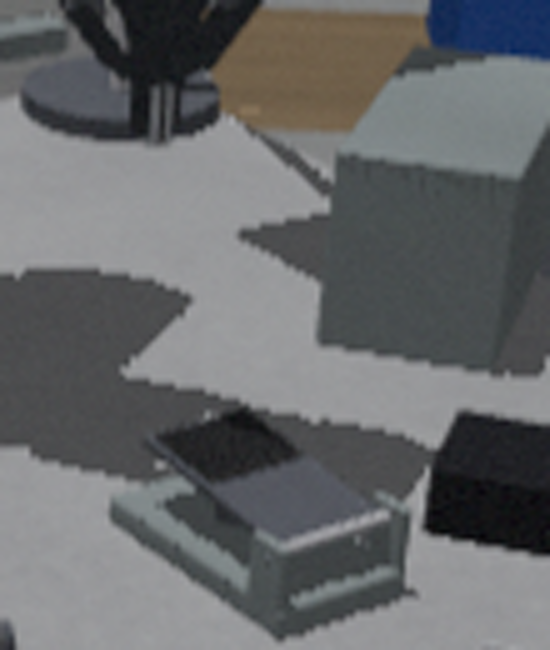

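```bash
python3 - <<'E'
from h import *
print(r.hand_in())
E
```

```text
the job is handed in; nothing more can be done
None
```

The job is done and handed in at about 41 s of the 210 s allowed; no verdict came back.

- **Spacers:** There were three, two on the +y side and one on the −y side. I pulled all of them out and put them in the tray. The third toppled and leaned out over the tray wall. My first try at regripping it slipped; the second held, and I laid it down inside. Dragging it moved the tray by about 5 mm. In the last pictures two stand and one lies in the tray.
- **Turnbuckle:** I pushed it spoke by spoke to its end stop. There it no longer turned at about 33 N, with one spoke straight up as expected at 15.7 rad. In the pictures both jaws sit against the box. I judged this by eye, not by measuring the gaps.
- **Pedal:** I pressed it until the force rose sharply, with the fingertips at about 40 mm, which matches the 26 mm of travel. I then pressed on to 47 N to confirm the stop, more than the 12 N it needed. The last picture shows it back up.
- **Other things:** The bystanders look unmoved by eye. The robot was clear of everything at hand-in, with near-zero tool force.

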